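# Pack a sample crate in layers and slide it up to the coder's limit switch

## Task

Finish packing the wooden crate on the coder's bed, setting each thing down without dropping it: the loose tub upright in the empty end beside the packed tub, then the white divider board flat on the two tubs, then the long snack carton flat on the middle of the board. Then slide the packed crate along the bed between its guides until the roller lever of the limit switch just clicks, and leave it standing there holding the lever. Do not push the lever into overtravel, and do not disturb the jar, the tape core, the scoop or the small carton.

Things in the scene. Friction and masses are not known exactly. Their poses are not given: they have to be found in the camera images.
- crate: open wooden crate, outside 132 (its x) x 204 (its y) x 86 mm high, standing loose on the coder's bed between the guides; about 0.34 kg empty. Ends 8 mm, slatted sides 6 mm, floor 6 mm thick: inside 120 x 188 x 80 mm deep. Origin: centre of its underside; its y is the direction in which it must slide, towards the switch. The packed tub stands in its +y end; the -y end is empty, and the loose tub belongs there, centred about 46 mm to -y of the crate's centre.
- tub_packed_center (a point): the tub already in the crate, like the loose one; half-way up, 29 mm above its underside
- tub_center (a point): the loose tub on the table: clear rectangular body 104 (its x) x 80 (its y) x 38 mm high full of dried tomato, with a square metal lid 56 x 56 mm, 20 mm high, on the middle, its sides parallel to the body's (58 mm in all); 0.16 kg. Grip it by the lid. It goes into the crate with its 104 mm side across the crate (either way round). This point is on its middle axis, 29 mm above the underside. z up
- divider_center (a point): white plastic divider board lying on the table, 110 (its x) x 176 (its y) x 10 mm thick, with a finger notch 52 mm long and 27 mm deep in the middle of each long side, so that it is 56 mm wide (along x) at its middle, where it is gripped; 0.12 kg. This point is its centre, 5 mm above its underside. It lies in the crate the long way, 5 to 6 mm clear of the walls all round, on the tubs' lids (64 mm above the crate's underside)
- snack_center (a point): the long plain cardboard snack carton, 56 (its x) x 110 (its y) x 36 mm high, 0.09 kg; this point is its centre, 18 mm above its underside. In the crate it lies on the board's middle, its underside 74 mm above the crate's underside, its length along the crate's
- bed (a point): the coder's bed, a fixed aluminium plate 200 x 530 mm whose top is 30 mm above the table; this point is the middle of its top. Its y axis runs along the two guides (dark bars 24 mm high, 140 mm apart inside) towards the switch. A print head stands beside the far guide (to 134 mm above the table, 80 mm or more from the middle line), a controller box 180 mm wide stands over the +y end, 220 to 280 mm from the middle, to 220 mm above the table
- switch_pivot (a point): the pivot of the limit switch's arm (a vertical shaft) on a small grey housing beside the far guide, 107 mm to +x and 163 mm to +y of the bed's middle, at the height of the roller, 68 mm above the table
- roller (a point): the centre of the black roller (radius 9 mm, vertical axis) at the end of the 60 mm arm, which reaches from the pivot over the bed; the leading (+y) end of the crate pushes it
- switch_arm (a joint): angle of the switch's arm: 0 at rest, leaning 0.40 rad from square towards the coming crate, growing as the crate pushes it along the bed's +y. It clicks at 0.35, just before the arm stands square across the bed (0.40); from 0.58 on it is in overtravel, which bends the lever. A light spring returns it (about 1 to 2 N at the roller, less than the crate's friction, so the crate stays where it is left)
- small_carton_center (a point): small upright cardboard carton 44 x 60 x 60 mm, a bystander; its centre
- jar: glass jar with a metal cap, 68 mm across, 105 mm high, a bystander; origin under its middle
- tape: empty cardboard tape core, a ring 90 mm across and 48 mm high, a bystander; origin under its middle
- scoop: aluminium scoop 80 mm wide, 210 mm long with its handle, a bystander; origin under the middle of its blade, handle along its +y

How it is judged (in metres and radians):
On the way, in this order (a step that is already met when the one before it is completed fails the run):
1. the loose tub stands upright in the empty end of the crate, released (x of tub_center in the frame of crate between -0.012 and 0.012 m and y of tub_center in the frame of crate between -0.06 and -0.03 m and z of tub_center in the frame of crate between 0.03 and 0.04 m and angle between each of tub_center, tub_packed_center's own z axis and vertical below 0.1 rad and x of tub_packed_center in the frame of crate between -0.012 and 0.012 m and y of tub_packed_center in the frame of crate between 0.03 and 0.06 m and z of tub_packed_center in the frame of crate between 0.03 and 0.04 m and contact force between the fingers and tub below 0.2 N), for 0.2 s.
2. the divider board lies flat on both tubs in the crate, released (x of tub_center in the frame of crate between -0.012 and 0.012 m and y of tub_center in the frame of crate between -0.06 and -0.03 m and z of tub_center in the frame of crate between 0.03 and 0.04 m and angle between each of tub_center, tub_packed_center's own z axis and vertical below 0.1 rad and x of tub_packed_center in the frame of crate between -0.012 and 0.012 m and y of tub_packed_center in the frame of crate between 0.03 and 0.06 m and z of tub_packed_center in the frame of crate between 0.03 and 0.04 m and x of divider_center in the frame of crate between -0.012 and 0.012 m and y of divider_center in the frame of crate between -0.012 and 0.012 m and z of divider_center in the frame of crate between 0.064 and 0.074 m and angle between divider_center's own z axis and vertical below 0.06 rad and angle between the y axis of divider_center and the y axis of crate, either way round below 0.15 rad and contact force between the fingers and divider below 0.2 N), for 0.2 s.
3. the snack carton lies flat on the middle of the board, released (x of tub_center in the frame of crate between -0.012 and 0.012 m and y of tub_center in the frame of crate between -0.06 and -0.03 m and z of tub_center in the frame of crate between 0.03 and 0.04 m and angle between each of tub_center, tub_packed_center, snack_center's own z axis and vertical below 0.1 rad and x of tub_packed_center in the frame of crate between -0.012 and 0.012 m and y of tub_packed_center in the frame of crate between 0.03 and 0.06 m and z of tub_packed_center in the frame of crate between 0.03 and 0.04 m and x of divider_center in the frame of crate between -0.012 and 0.012 m and y of divider_center in the frame of crate between -0.012 and 0.012 m and z of divider_center in the frame of crate between 0.064 and 0.074 m and angle between divider_center's own z axis and vertical below 0.06 rad and angle between the y axis of divider_center and the y axis of crate, either way round below 0.15 rad and x of snack_center in the frame of crate between -0.025 and 0.025 m and y of snack_center in the frame of crate between -0.035 and 0.035 m and z of snack_center in the frame of crate between 0.086 and 0.098 m and contact force between the fingers and snack below 0.2 N), for 0.2 s.
4. the packed crate has been slid up until the switch clicks, not into overtravel (x of tub_center in the frame of crate between -0.012 and 0.012 m and y of tub_center in the frame of crate between -0.06 and -0.03 m and z of tub_center in the frame of crate between 0.03 and 0.04 m and angle between each of tub_center, tub_packed_center, snack_center's own z axis and vertical below 0.1 rad and x of tub_packed_center in the frame of crate between -0.012 and 0.012 m and y of tub_packed_center in the frame of crate between 0.03 and 0.06 m and z of tub_packed_center in the frame of crate between 0.03 and 0.04 m and x of divider_center in the frame of crate between -0.012 and 0.012 m and y of divider_center in the frame of crate between -0.012 and 0.012 m and z of divider_center in the frame of crate between 0.064 and 0.074 m and angle between divider_center's own z axis and vertical below 0.06 rad and angle between the y axis of divider_center and the y axis of crate, either way round below 0.15 rad and x of snack_center in the frame of crate between -0.025 and 0.025 m and y of snack_center in the frame of crate between -0.035 and 0.035 m and z of snack_center in the frame of crate between 0.086 and 0.098 m and z of crate in the frame of bed between -0.004 and 0.004 m and angle between crate's own z axis and vertical below 0.05 rad and x of crate in the frame of bed between -0.012 and 0.012 m and angle between the y axis of crate and the y axis of bed, either way round below 0.08 rad and value of joint switch_arm between 0.35 and 0.58 rad), for 0.3 s.
At the end, for the whole second after the job is handed in: Tubs upright on the crate's floor, one in each end (within 12 to 15 mm); board flat on both lids (12 mm, 0.15 rad); snack carton flat on it (25 mm across, 35 mm along of its middle); crate at rest, flat on the bed between the guides, holding the arm between 0.35 (click) and 0.58 rad (overtravel) (all of step 4 and linear speed of crate below 0.01 m/s and velocity of joint switch_arm between -0.1 and 0.1 rad/s); the robot touches nothing.
It fails at once if the switch's arm is pushed into overtravel (0.58 rad) (value of joint switch_arm above 0.58 rad).
It fails at once if a bystander (jar, tape, scoop, small carton) is moved by more than 25 mm (distance of any of jar, tape, scoop, small_carton_center from where it was at the start of the episode above 0.025 m).
It fails at once if the tub, the board or the snack carton is dropped into the crate (falls faster than 0.7 m/s there) ((linear speed of tub above 0.7 m/s and horizontal distance between tub_center and crate below 0.09 m and z of tub_center in the frame of crate below 0.13 m) or (linear speed of divider above 0.7 m/s and horizontal distance between divider_center and crate below 0.09 m and z of divider_center in the frame of crate below 0.13 m) or (linear speed of snack above 0.7 m/s and horizontal distance between snack_center and crate below 0.09 m and z of snack_center in the frame of crate below 0.13 m)).
It also fails if it takes over 72 s, if anything falls off the work surface, if the arm or the gripper's body presses on something with over 40 N, if the wrist force passes 120 N, or if a joint passes its speed limit or range.

## Robot

A 6-joint arm with a two-finger parallel gripper is mounted at the origin on the work surface. World frame = base frame: x ahead of the robot, y to its left, z up, the work surface at z = 0. Lengths are in m, angles in degrees, forces in N, time in s.
With the tool pointing down it reaches from about 0.15 to 0.775 m from the base axis. Payload 6.1 kg.
Tool frame: the origin (TCP) lies at the very end of the fingers, on their centre line; the grasp point (between the pads) lies r.grip_depth behind it (r.grip_depth is the distance from the TCP to the grasp point, in m); z points along the fingers, x is the direction in which the jaws open and shut, and the axes are right-handed (so a half turn about z gives the same grasp; the last joint's range is limited). The gripper opens to 85 mm and grips with 20 to 120 N. Pads are 22 mm wide; open, the fingers measure 114 mm over their backs; the gripper's body (76 mm by 85 mm) begins 54 mm behind the grasp point. The pads swing forward as they close: fully open they stand 13 mm farther back than shut.
Start: joints at [0, 7.208, -2.269, 80.523, 0, 90], TCP at [0.525, -0, 0.231] pointing down, gripper open.
Joint ranges: [-155.77, 155.77], [-54.66, 111.73], [-72.52, 77.12], [-102.08, 115.82], [-83.92, 84.16], [-180, 180]. Speed limits (degrees/s): [136.94, 136.94, 172.46, 180, 180, 180].

## Interface

Orientations are given as a 3x3 rotation matrix whose columns are the frame's x, y, z axes.
In Python, from bench import r gives the robot as it stands.
- The arm moves only by the tool step_arm, never from a script. Its argument "moves" is a list of rows, each an object with "jaw": the closure, from 0 (fully open) to 1 (shut); "offset": the shift along the tool's x, y, z in mm, a list of three; "roll": the turn about the tool's z in rad. A call has 1 to 10 rows; each row shifts and turns the commanded pose from where the row before left it, along the tool's axes as they then stand; what a row does not reach is not made up. A row lasts 1/12 s, in which the tool goes at most 41.7 mm and 7.16 degrees, less where a joint would pass 70% of its speed; a pose out of reach is approached as far as the arm can. A call is refused whole if a number of a shift passes 41.7 or a number of a turn 0.125, either way. A call with a gripper value outside its range is refused whole. The fingers move at their own pace and stop on an object; "grip_force" is the grip in N (left out, the last holds). Time passes only in rows, so rows that do not move let the fingers close. It gives the time, the measured TCP pose, the force and the opening at its end, in the units of the state.
- r.sense(): the state, without advancing time (a new reading comes with each control period).
- r.camera(name): name is "scene" or "side" or "wrist"; returns the picture (480x640x3 uint8, blue, green, red); there is no depth.
- r.camera_info(name): a dict with "K" (3x3 intrinsics, pixels), "dist" ([k1, k2, p1, p2, k3] as OpenCV has them; the pictures are not rectified), "R" (3x3) and "t" (3): a world point X has camera coordinates R X + t. Camera axes: x right, y down, z forward; pixel columns grow to the right and rows downward; lengths in m; the calibration is good to about 2 mm. A picture is of the moment at which its call begins: read the wrist's pose just before it. camera_info takes no time and is no camera call; for the wrist camera it gives the pose at the moment of the call.
- r.job_done(): hands the job in, once; it reports no verdict.
The state is a dict: "t": time; "joint_positions": joint angles; "joint_vel": joint speeds; "tau": joint torques, N m; "eef_pos": TCP position; "ee_rot": TCP orientation; "force": force on the tool from outside, world axes, zero at the start; "wrist_torque": the same for the moment, N m; "opening": finger opening in m.
Only numpy, scipy, OpenCV 4.12 (cv2) and the standard library are available. Lean on these libraries where they do the work, as an engineer would, in place of code of your own. Each camera call takes 0.05 s, during which the arm holds its last target. There are 200 camera calls.

## Working session

There is one attempt and no reset: what is moved stays moved. The work goes in short steps, Python scripts to look and compute and a tool call to move; the robot and the scene stay as the last step left them, time stands still between calls to the robot, and variables do not carry over. Pictures are saved under pics/ and viewed, about 8 in all and at most 12, crops included, and the job is handed in when it is done.

Besides the shell and the picture viewer there is one more tool, called after "Request:" as name([rows], argument=value, ...), one row to a line, values as JSON. step_arm: Moves the arm, as the interface text tells. Its arguments: {"type":"object","properties":{"moves":{"type":"array"},"grip_force":{"type":"number"}},"required":["moves"]}

```bash
ls; mkdir -p pics; python3 - <<'E'
from bench import r
import cv2
s=r.sense();print(s['t'],s['eef_pos'],s['ee_rot'],s['opening'],r.grip_depth)
for n in('scene','side'):
    cv2.imwrite(f'pics/{n}0.png',r.camera(n)); c=r.camera_info(n);print(n,c)
E
```

```text
pics
0.0 [5.24596145e-01 1.32073200e-05 2.30533202e-01] [[ 9.99998777e-01  2.48575799e-05 -1.56404545e-03]
 [ 2.48526933e-05 -1.00000000e+00 -3.14377016e-06]
 [-1.56404553e-03  3.10489558e-06 -9.99998777e-01]] 0.08519489715078944 0.0187
scene {'K': array([[449.83569041,   0.        , 326.85190798],
       [  0.        , 449.83569041, 238.43037186],
       [  0.        ,   0.        ,   1.        ]]), 'dist': array([-0.11676692,  0.        ,  0.        ,  0.        ,  0.        ]), 'R': array([[-0.83486984,  0.55032547, -0.01158593],
       [ 0.41157544,  0.61012632, -0.67701664],
       [-0.36551062, -0.56998925, -0.73587651]]), 't': array([ 0.43266557, -0.12367587,  1.18829036])}
side {'K': array([[455.45932813,   0.        , 311.40576941],
       [  0.        , 455.45932813, 245.59513786],
       [  0.        ,   0.        ,   1.        ]]), 'dist': array([-0.04255531,  0.        ,  0.        ,  0.        ,  0.        ]), 'R': array([[ 0.93771165, -0.34719277,  0.01241172],
       [-0.16074856, -0.46527339, -0.87044849],
       [ 0.30798826,  0.81423452, -0.49210302]]), 't': array([-0.49702033,  0.1498462 ,  1.07864467])}
```

View pics/scene0.png

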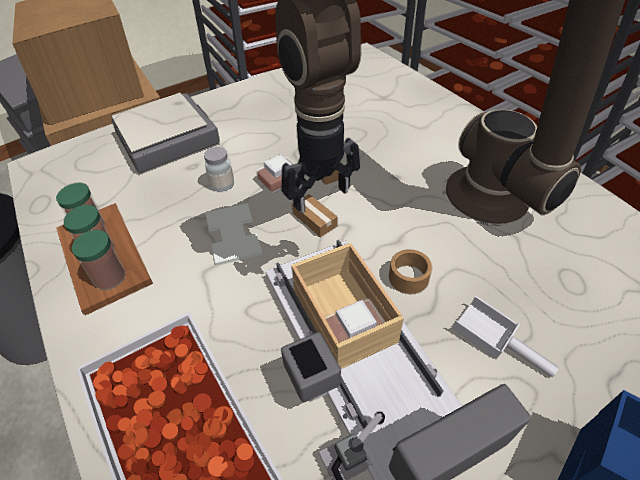

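View pics/side0.png

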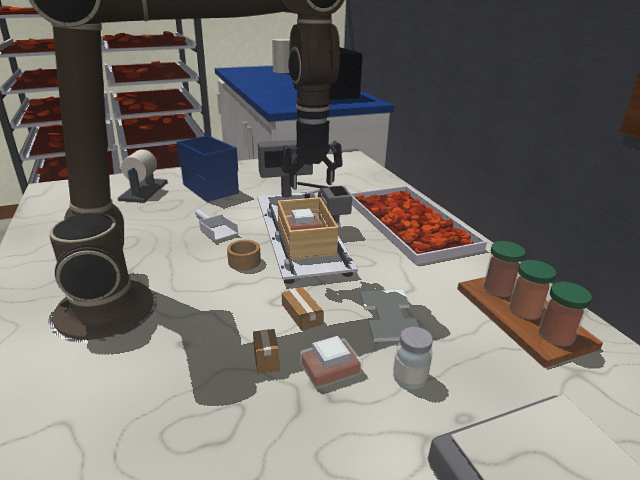

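The scene view shows the crate on the bed around (345,300), tape core (410,270), scoop (500,335), snack carton (315,215) and the board at about (232,232), in shadow. The side view shows the tub lid (331,350), board (388,315), snack (302,307), small carton (266,350) and jar (412,360). Next, rough positions from these.

```bash
cat > h.py <<'E'
from bench import r
import cv2,numpy as np
def info(n):
    c=r.camera_info(n); return {k:np.array(v,float) for k,v in c.items()}
def cast(c,px,z):
    px=np.atleast_2d(np.array(px,float))
    u=cv2.undistortPoints(px[:,None],c['K'],c['dist'])[:,0]
    d=np.c_[u,np.ones(len(u))]@c['R']; o=-c['R'].T@c['t']
    return o+d*((z-o[2])/d[:,2])[:,None]
def proj(c,X):
    return cv2.projectPoints(np.atleast_2d(np.array(X,float)),cv2.Rodrigues(c['R'])[0],c['t'],c['K'],c['dist'])[0][:,0]
def pose():
    s=r.sense();R=np.array(s['ee_rot']);print('t',round(s['t'],2),'tcp',np.round(s['eef_pos'],4),'xaxis deg',round(np.degrees(np.arctan2(R[1,0],R[0,0])),2),'zax',np.round(R[:,2],3),'F',np.round(s['force'],1),'open',round(s['opening'],4));return s
E
python3 - <<'E'
from h import *
np.set_printoptions(precision=4,suppress=True)
c=info('side')
for n,p,z in[('tublid',(331,350),.058),('board',(388,315),.01),('snack',(302,300),.036),('smallc',(266,335),.06),('jar',(414,338),.105),('tape',(243,246),.048),('packedlid',(302,215),.094)]:print(n,cast(c,p,z)[0])
c=info('scene')
for n,p,z in[('tublid',(278,163),.058),('board',(232,232),.01),('snack',(318,208),.036),('jar',(215,155),.105),('tape',(411,262),.048),('packedlid',(356,319),.094),('scoop',(485,320),.01),('cr1',(292,263),.116),('cr2',(346,244),.116),('cr3',(402,319),.116),('cr4',(342,358),.116),('rollertop',(378,417),.08)]:print(n,cast(c,p,z)[0])
print(info('wrist'))
E
```

```text
tublid [ 0.4324 -0.371   0.058 ]
board [ 0.6238 -0.2586  0.01  ]
snack [ 0.4431 -0.1704  0.036 ]
smallc [ 0.3249 -0.2889  0.06  ]
jar [ 0.5691 -0.4403  0.105 ]
tape [0.3669 0.1031 0.048 ]
packedlid [0.5537 0.1458 0.094 ]
tublid [ 0.4378 -0.3565  0.058 ]
board [ 0.6353 -0.2404  0.01  ]
snack [ 0.4313 -0.1705  0.036 ]
jar [ 0.5812 -0.4234  0.105 ]
tape [0.3625 0.0948 0.048 ]
packedlid [0.5638 0.1677 0.094 ]
scoop [0.3119 0.2785 0.01  ]
cr1 [0.6015 0.0046 0.116 ]
cr2 [0.4851 0.0227 0.116 ]
cr3 [0.5052 0.2243 0.116 ]
cr4 [0.6365 0.2275 0.116 ]
rollertop [0.6373 0.3316 0.08  ]
{'K': array([[357.3868,   0.    , 322.5234],
       [  0.    , 357.3868, 238.6402],
       [  0.    ,   0.    ,   1.    ]]), 'dist': array([-0.0623,  0.    ,  0.    ,  0.    ,  0.    ]), 'R': array([[ 1.    ,  0.0015, -0.0007],
       [ 0.0016, -0.9547,  0.2977],
       [-0.0002, -0.2977, -0.9547]]), 't': array([-0.5236, -0.0407,  0.3791])}
```

```bash
python3 - <<'E'
from h import *
cv2.imwrite('pics/w0.png',r.camera('wrist'))
E
```

```text
(no output)
```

View pics/w0.png

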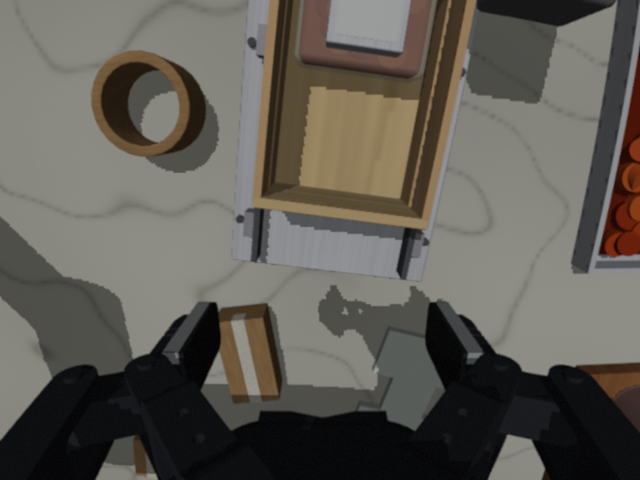

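The wrist view shows the crate's -y end with top corners near (256,207) and (427,228). The bed's -y edge runs (232,261) to (421,280), the snack is at (250,352), and the board (400,370) is partly covered by the finger.

```bash
python3 - <<'E'
from h import *
np.set_printoptions(precision=4,suppress=True)
c=info('wrist')
def f(n,p,q,z):
    a,b=cast(c,[p,q],z);d=b-a;print(n,a,b,'len',np.linalg.norm(d),'yaw',np.degrees(np.arctan2(d[1],d[0])))
f('crate-y edge',(255,207),(428,228),.116)
f('crate left',(255,207),(277,0),.116)
f('crate right',(428,228),(475,0),.116)
f('bed edge',(232,261),(421,280),.03)
f('plid edge -y',(328,45),(403,54),.094)
f('snack near',(218,308),(268,305),.036)
f('snack long',(218,308),(234,401),.036)
f('guides',(265,262),(402,276),.054)
E
```

```text
crate-y edge [0.474  0.0188 0.116 ] [0.6032 0.003  0.116 ] len 0.13012142185640418 yaw -6.987210247873004
crate left [0.474  0.0188 0.116 ] [0.4944 0.1548 0.116 ] len 0.13747026286543287 yaw 81.48057420794433
crate right [0.6032 0.003  0.116 ] [0.6224 0.1566 0.116 ] len 0.15480478372559553 yaw 82.8749978778519
bed edge [ 0.4304 -0.0567  0.03  ] [ 0.6274 -0.0777  0.03  ] len 0.19809040798222963 yaw -6.096550555099593
plid edge -y [0.5275 0.1322 0.094 ] [0.5814 0.1267 0.094 ] len 0.05422667417812011 yaw -5.822888063100559
snack near [ 0.4129 -0.1079  0.036 ] [ 0.4664 -0.1039  0.036 ] len 0.0536942391389812 yaw 4.238379242296101
snack long [ 0.4129 -0.1079  0.036 ] [ 0.4199 -0.2308  0.036 ] len 0.12317584527091524 yaw -86.71851755301148
guides [ 0.4687 -0.0484  0.054 ] [ 0.6011 -0.0628  0.054 ] len 0.13321342265583833 yaw -6.196236918299153
```

Request:
step_arm([
  {"jaw": 0,"offset": [-10,41,0],"roll": 0},
  {"jaw": 0,"offset": [-10,41,0],"roll": 0},
  {"jaw": 0,"offset": [-10,41,0],"roll": 0},
  {"jaw": 0,"offset": [-10,41,0],"roll": 0},
  {"jaw": 0,"offset": [-10,41,0],"roll": 0},
  {"jaw": 0,"offset": [-10,41,0],"roll": 0},
  {"jaw": 0,"offset": [-10,24,0],"roll": 0},
  {"jaw": 0,"offset": [-10,0,0],"roll": 0},
  {"jaw": 0,"offset": [0,0,0],"roll": 0},
  {"jaw": 0,"offset": [0,0,0],"roll": 0},
])

```text
t: 0.98
eef_pos: [0.4454, -0.2666, 0.2313]
ee_rot: [[1.0, -0.001, -0.0], [-0.001, -1.0, 0.001], [-0.0, -0.001, -1.0]]
force: [0.3, 0.1, 0.5]
opening: 0.0853
```

```bash
python3 - <<'E'
from h import *
pose();cv2.imwrite('pics/w1.png',r.camera('wrist'))
E
```

```text
t 0.98 tcp [ 0.4454 -0.2666  0.2313] xaxis deg -0.05 zax [-0.     0.001 -1.   ] F [0.3 0.1 0.5] open 0.0853
```

View pics/w1.png

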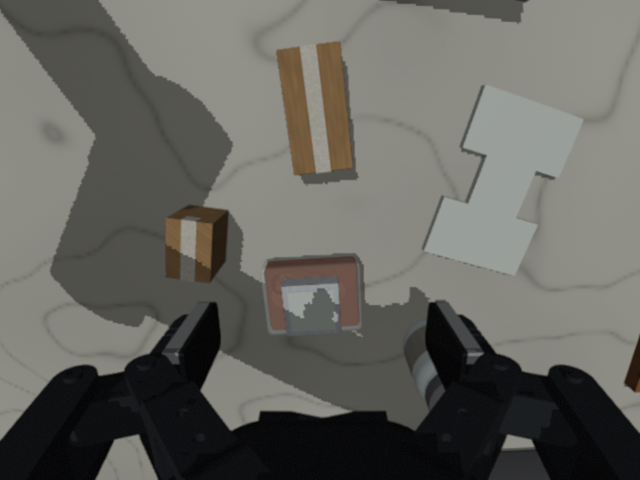

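The view shows the snack's corners at (277,50), (341,42), (353,169) and (295,175). The board's corners are (485,86), (583,119), (518,275) and (424,250), and the tub lid spans (283,288) to (342,332). The small carton is at (196,243) and the jar at (425,355).

```bash
python3 - <<'E'
from h import *
np.set_printoptions(precision=4,suppress=True)
c=info('wrist')
def f(n,P,z):
    X=cast(c,P,z);print(n,'centre',X.mean(0))
    for i in range(len(X)):
        d=X[(i+1)%len(X)]-X[i];print('   ',np.linalg.norm(d[:2]),np.degrees(np.arctan2(d[1],d[0])))
f('snack',[(277,50),(341,42),(353,169),(295,175)],.036)
f('board',[(485,86),(583,119),(518,275),(424,250)],.01)
f('lid',[(283,288),(338,284),(342,332),(287,334)],.058)
f('bodyfoot',[(265,267),(356,255),(361,328),(268,333)],.038)
I=cv2.imread('pics/w1.png')[240:345,245:375]
cv2.imwrite('pics/w1c.png',cv2.resize(I,None,fx=5,fy=5,interpolation=cv2.INTER_CUBIC))
E
```

```text
snack centre [ 0.4399 -0.1769  0.036 ]
    0.055675597021143226 6.604065102986264
    0.10971080834818779 -83.26245125164363
    0.05476999521787292 -174.01682831230985
    0.10912321250946719 97.21545901740078
board centre [ 0.6326 -0.2484  0.01  ]
    0.10937650753443517 -14.70459489937689
    0.17433948446350775 -103.89916968917471
    0.11422181451540327 164.86551546127595
    0.17348174579001033 74.50556418476734
lid centre [ 0.4355 -0.3642  0.058 ]
    0.05348983877979085 4.671044840003677
    0.05347587540209483 -84.74244540380609
    0.05591912301627025 -177.4741599785017
    0.05141293396406857 92.61706028672785
bodyfoot centre [ 0.4349 -0.3598  0.038 ]
    0.09265445778838238 8.117668490657028
    0.08378987480548718 -84.51821545453707
    0.10046317070747014 -176.3405487809352
    0.0767372417778012 89.60586496825499
```

View pics/w1c.png

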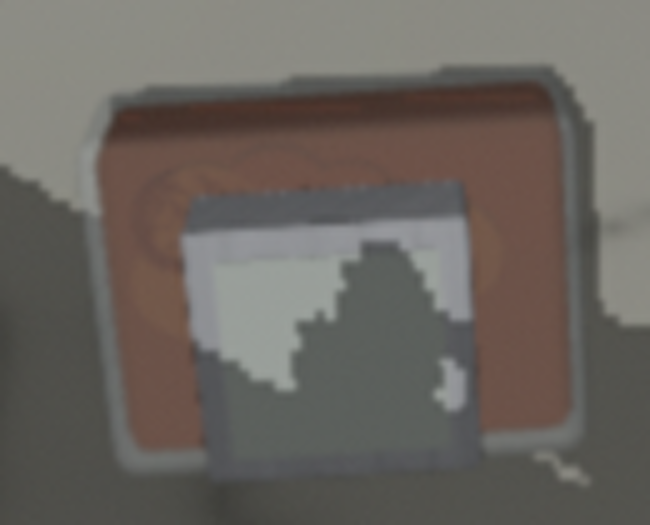

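Sizes agree with those given (snack 56x110, board 110x174, lid about 55), so the lid is at (.4355,-.364), yaw about +4.6°. I'll go down and grip the lid, keeping the tips above the body top.

Request:
step_arm([
  {"jaw": 0,"offset": [-5,40,10],"roll": 0},
  {"jaw": 0,"offset": [-5,40,40],"roll": 0},
  {"jaw": 0,"offset": [0,17.5,40],"roll": -0.08},
  {"jaw": 0,"offset": [0,0,40],"roll": 0},
  {"jaw": 0,"offset": [0,0,35],"roll": 0},
  {"jaw": 0,"offset": [0,0,15],"roll": 0},
  {"jaw": 0,"offset": [0,0,10],"roll": 0},
  {"jaw": 0,"offset": [0,0,0],"roll": 0},
], grip_force=40)

```text
t: 1.7
eef_pos: [0.4369, -0.351, 0.0516]
ee_rot: [[0.997, 0.082, -0.003], [0.082, -0.997, 0.002], [-0.002, -0.003, -1.0]]
force: [-1.1, -0.9, -0.1]
opening: 0.0853
```

Request:
step_arm([
  {"jaw": 1,"offset": [0,0,0],"roll": 0},
  {"jaw": 1,"offset": [0,0,0],"roll": 0},
  {"jaw": 1,"offset": [0,0,0],"roll": 0},
  {"jaw": 1,"offset": [0,0,0],"roll": 0},
  {"jaw": 1,"offset": [0,0,0],"roll": 0},
])

```text
t: 2.12
eef_pos: [0.4385, -0.355, 0.0578]
ee_rot: [[0.997, 0.08, 0.004], [0.08, -0.997, -0.006], [0.003, 0.006, -1.0]]
force: [-1.4, 0.2, 17.2]
opening: 0.0258
```

The moves fell short (z .0516 instead of .041), and the open pads sit back, so they closed above the lid. I'll lift, open and look.

Request:
step_arm([
  {"jaw": 0,"offset": [0,0,-35],"roll": 0},
  {"jaw": 0,"offset": [0,0,-30],"roll": 0},
  {"jaw": 0,"offset": [0,0,0],"roll": 0},
  {"jaw": 0,"offset": [0,0,0],"roll": 0},
])

```text
t: 2.45
eef_pos: [0.4386, -0.3542, 0.1221]
ee_rot: [[0.997, 0.08, 0.005], [0.08, -0.997, -0.004], [0.005, 0.004, -1.0]]
force: [-0.1, -0.1, -0.6]
opening: 0.0727
```

```bash
python3 - <<'E'
from h import *
s=pose();c=info('wrist');cv2.imwrite('pics/w2.png',r.camera('wrist'))
P=np.array(s['eef_pos']);print('tcp px',proj(c,P), 'expected lid', proj(c,[[.4355,-.3642,.058]]))
E
```

```text
t 2.45 tcp [ 0.4386 -0.3542  0.1221] xaxis deg 4.58 zax [ 0.005 -0.004 -1.   ] F [-0.1 -0.1 -0.6] open 0.0727
tcp px [[324.62962259 303.62279119]] expected lid [[317.18174518 268.87585478]]
```

View pics/w2.png

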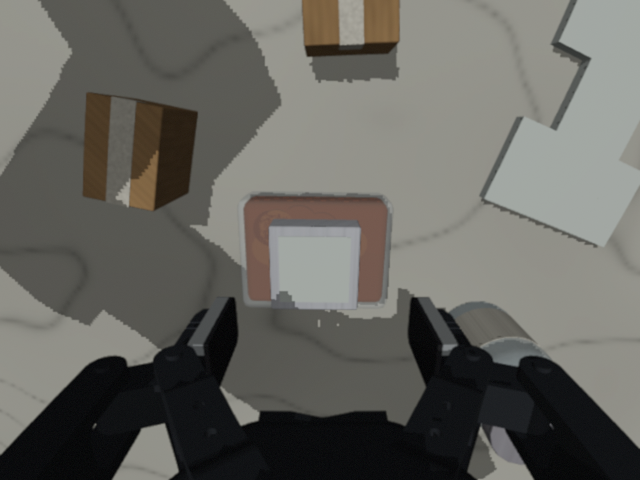

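The lid is now centred at (315,268), within 2 mm of the estimate, and the tub has not moved. I'll correct by (-4,+9.5) mm and descend 85 mm, lower than before because at 56 mm opening the pads sit about 5 mm back.

Request:
step_arm([
  {"jaw": 0.12,"offset": [-4,9.5,10],"roll": 0},
  {"jaw": 0.12,"offset": [0,0,25],"roll": 0},
  {"jaw": 0.12,"offset": [0,0,25],"roll": 0},
  {"jaw": 0.12,"offset": [0,0,15],"roll": 0},
  {"jaw": 0.12,"offset": [0,0,10],"roll": 0},
  {"jaw": 0.12,"offset": [0,0,0],"roll": 0},
])

```text
t: 3.0
eef_pos: [0.4323, -0.362, 0.0306]
ee_rot: [[0.997, 0.08, -0.003], [0.08, -0.997, 0.003], [-0.003, -0.003, -1.0]]
force: [0.1, -0.4, 0.1]
opening: 0.0753
```

Request:
step_arm([
  {"jaw": 0.12,"offset": [2,1.5,-7],"roll": 0},
  {"jaw": 0.12,"offset": [0,0,0],"roll": 0},
  {"jaw": 1,"offset": [0,0,0],"roll": 0},
  {"jaw": 1,"offset": [0,0,0],"roll": 0},
  {"jaw": 1,"offset": [0,0,0],"roll": 0},
  {"jaw": 1,"offset": [0,0,0],"roll": 0},
])

```text
t: 3.5
eef_pos: [0.4366, -0.3647, 0.0422]
ee_rot: [[0.997, 0.08, 0.002], [0.08, -0.997, -0.002], [0.002, 0.002, -1.0]]
force: [-0.4, -0.3, 5.4]
opening: 0.0548
```

Request:
step_arm([
  {"jaw": 1,"offset": [0,0,-10],"roll": 0},
  {"jaw": 1,"offset": [0,0,-25],"roll": 0},
  {"jaw": 1,"offset": [0,0,-35],"roll": 0},
  {"jaw": 1,"offset": [0,-20,-35],"roll": 0.04},
  {"jaw": 1,"offset": [8,-35,-35],"roll": 0.04},
  {"jaw": 1,"offset": [10,-40,-20],"roll": 0.04},
  {"jaw": 1,"offset": [10,-40,0],"roll": 0.04},
  {"jaw": 1,"offset": [10,-40,0],"roll": 0.035},
  {"jaw": 1,"offset": [10,-40,0],"roll": 0},
  {"jaw": 1,"offset": [10,-40,0],"roll": 0},
])

```text
t: 4.33
eef_pos: [0.5027, -0.1207, 0.1939]
ee_rot: [[0.993, -0.115, 0.001], [-0.115, -0.993, -0.0], [0.001, -0.0, -1.0]]
force: [0.5, -0.1, -1.7]
opening: 0.0553
```

Request:
step_arm([
  {"jaw": 1,"offset": [4,-38,0],"roll": 0},
  {"jaw": 1,"offset": [4,-38,0],"roll": 0},
  {"jaw": 1,"offset": [4,-38,0],"roll": 0},
  {"jaw": 1,"offset": [4,-38,0],"roll": 0},
  {"jaw": 1,"offset": [2,-25,0],"roll": 0},
  {"jaw": 1,"offset": [0,-5,0],"roll": 0},
  {"jaw": 1,"offset": [0,0,0],"roll": 0},
])

```text
t: 4.92
eef_pos: [0.5413, 0.0579, 0.1931]
ee_rot: [[0.994, -0.111, -0.001], [-0.111, -0.994, 0.0], [-0.001, 0.0, -1.0]]
force: [-0.1, -0.8, -0.9]
opening: 0.0551
```

```bash
python3 - <<'E'
from h import *
s=pose();c=info('wrist');cv2.imwrite('pics/w3.png',r.camera('wrist'))
E
```

```text
t 4.92 tcp [0.5413 0.0579 0.1931] xaxis deg -6.4 zax [-0.001  0.    -1.   ] F [-0.1 -0.8 -0.9] open 0.0551
```

View pics/w3.png

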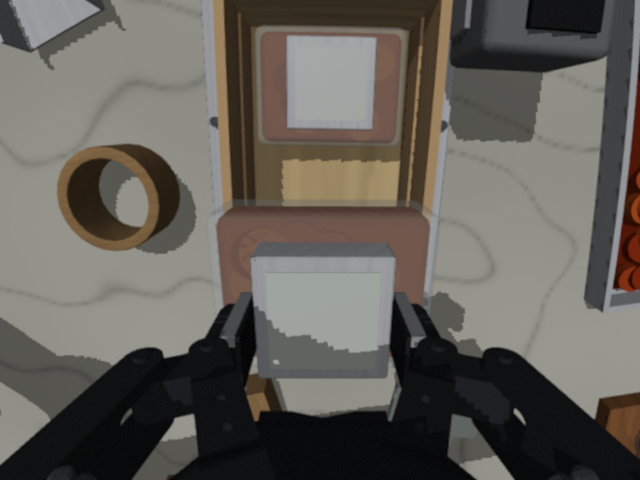

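The view shows the packed lid (288,36)-(375,129), crate walls about 219 to 437 at row 200, and the carried lid at (253,258), (394,258), (388,377), (258,377), level and square with the crate.

```bash
python3 - <<'E'
from h import *
np.set_printoptions(precision=4,suppress=True)
s=pose();c=info('wrist')
I=cv2.imread('pics/w3.png');R=np.array(s['ee_rot']);P=np.array(s['eef_pos'])
tool=lambda X:(X-P)@R*1000
print('packed lid tool',tool(cast(c,[(288,36),(375,37),(374,129),(289,128)],.094)))
print('carried lid',tool(cast(c,[(253,258),(394,258),(388,377),(258,377)],.209)))
# crate side edges at rows
for row in(10,60,110,160,195):
    print(row,[(x,I[row,x].tolist()) for x in ()],end='')
    h=cv2.cvtColor(I,cv2.COLOR_BGR2HSV)[row]; m=(h[:,1]>70)&(h[:,0]<30)&(h[:,2]>60); xs=np.where(m[195:465])[0]+195
    print(xs.min(),xs.max(), tool(cast(c,[(xs.min(),row),(xs.max()+1,row)],.116))[:,:2].ravel())
E
```

```text
t 4.97 tcp [0.5412 0.0566 0.1931] xaxis deg -6.49 zax [-0.001 -0.    -1.   ] F [ 0.5 -0.  -2. ] open 0.0551
packed lid tool [[ -22.013  -129.5697   99.0656]
 [  31.4538 -129.1758   99.0366]
 [  32.8268  -74.1653   99.0655]
 [ -22.5536  -74.6595   99.0956]]
carried lid [[-27.1522 -27.3549 -15.8764]
 [ 26.418  -27.4309 -15.9058]
 [ 27.4617  27.1156 -15.8769]
 [-28.3669  27.1878 -15.8463]]
10 []214 451 [ -60.8627 -138.4891   70.9457 -139.0123]
60 []216 446 [ -61.397  -112.4678   70.1478 -112.8772]
110 []218 441 [-62.1352 -85.1413  69.5073 -85.4642]
160 []221 436 [-62.472  -56.1213  69.0119 -56.3832]
195 []223 432 [-62.8795 -34.5778  68.4337 -34.8025]
```

Request:
step_arm([
  {"jaw": 1,"offset": [2.5,-10,0],"roll": 0.015},
  {"jaw": 1,"offset": [0,0,0],"roll": 0},
  {"jaw": 1,"offset": [0,0,15],"roll": 0},
  {"jaw": 1,"offset": [0,0,20],"roll": 0},
  {"jaw": 1,"offset": [0,0,20],"roll": 0},
  {"jaw": 1,"offset": [0,0,20],"roll": 0},
  {"jaw": 1,"offset": [0,0,15],"roll": 0},
  {"jaw": 1,"offset": [0,0,10],"roll": 0},
  {"jaw": 1,"offset": [0,0,0],"roll": 0},
])

```text
t: 5.72
eef_pos: [0.5435, 0.0643, 0.091]
ee_rot: [[0.991, -0.131, -0.004], [-0.131, -0.991, -0.001], [-0.004, 0.001, -1.0]]
force: [-1.1, -0.5, -1.3]
opening: 0.0545
```

Request:
step_arm([
  {"jaw": 1,"offset": [0,-1,5],"roll": 0},
  {"jaw": 1,"offset": [0,0,4],"roll": 0},
  {"jaw": 1,"offset": [0,0,2],"roll": 0},
  {"jaw": 1,"offset": [0,0,2],"roll": 0},
  {"jaw": 1,"offset": [0,0,0],"roll": 0},
  {"jaw": 1,"offset": [0,0,0],"roll": 0},
])

```text
t: 6.22
eef_pos: [0.5454, 0.0668, 0.0803]
ee_rot: [[0.992, -0.129, 0.0], [-0.129, -0.992, 0.0], [0.0, -0.0, -1.0]]
force: [-0.4, 0.1, -0.9]
opening: 0.0553
```

Request:
step_arm([
  {"jaw": 1,"offset": [0,0,2],"roll": 0},
  {"jaw": 1,"offset": [0,0,0],"roll": 0},
  {"jaw": 1,"offset": [0,0,0],"roll": 0},
])

```text
t: 6.47
eef_pos: [0.5454, 0.0668, 0.0782]
ee_rot: [[0.992, -0.13, 0.0], [-0.13, -0.992, -0.0], [0.0, -0.0, -1.0]]
force: [1.4, 0.0, -0.8]
opening: 0.0551
```

Request:
step_arm([
  {"jaw": 1,"offset": [0,0,2],"roll": 0},
  {"jaw": 1,"offset": [0,0,0],"roll": 0},
  {"jaw": 1,"offset": [0,0,0],"roll": 0},
])

```text
t: 6.72
eef_pos: [0.5455, 0.0669, 0.0781]
ee_rot: [[0.992, -0.13, 0.002], [-0.13, -0.992, 0.0], [0.002, -0.001, -1.0]]
force: [-4.7, -0.0, 12.1]
opening: 0.0546
```

Contact at 12 N, so the tub is seated. Opening partly, then rising.

Request:
step_arm([
  {"jaw": 0.2,"offset": [0,0,-1],"roll": 0},
  {"jaw": 0.2,"offset": [0,0,0],"roll": 0},
  {"jaw": 0.2,"offset": [0,0,0],"roll": 0},
  {"jaw": 0.2,"offset": [0,0,0],"roll": 0},
  {"jaw": 0.2,"offset": [0,0,-10],"roll": 0},
  {"jaw": 0.2,"offset": [0,0,-20],"roll": 0},
  {"jaw": 0.2,"offset": [0,0,-30],"roll": 0},
  {"jaw": 0,"offset": [0,0,-35],"roll": 0},
  {"jaw": 0,"offset": [0,0,-35],"roll": 0},
  {"jaw": 0,"offset": [0,0,0],"roll": 0},
])

```text
t: 7.55
eef_pos: [0.5479, 0.0671, 0.215]
ee_rot: [[0.992, -0.13, 0.011], [-0.13, -0.992, 0.001], [0.01, -0.003, -1.0]]
force: [1.2, 0.6, -1.0]
opening: 0.0855
```

```bash
python3 - <<'E'
from h import *
s=pose();cv2.imwrite('pics/w4.png',r.camera('wrist'))
c=info('wrist');np.savez('pics/w4.npz',P=s['eef_pos'],M=s['ee_rot'],**c)
E
```

```text
t 7.55 tcp [0.5479 0.0671 0.215 ] xaxis deg -7.45 zax [ 0.011  0.001 -1.   ] F [ 1.2  0.6 -1. ] open 0.0855
```

View pics/w4.png

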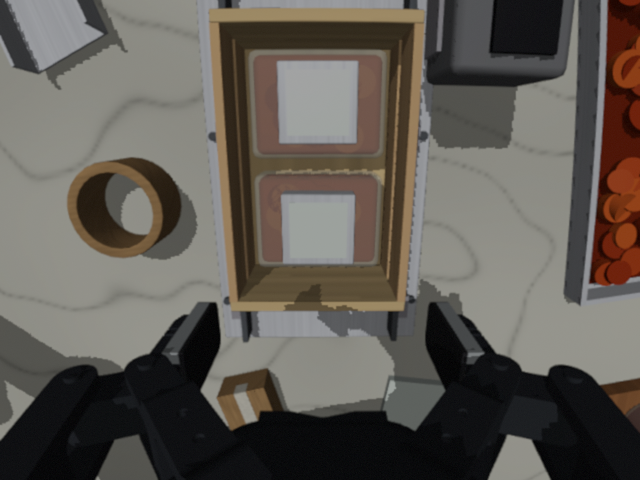

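The view shows both tubs in the crate, with lids (278,60)-(357,143) and (281,194)-(355,264), and the crate's top outline (209,10)-(424,10) to (409,309)-(229,309).

```bash
python3 - <<'E'
from h import *
np.set_printoptions(precision=4,suppress=True)
d=np.load('pics/w4.npz');c={k:d[k] for k in('K','dist','R','t')}
q=cast(c,[(209,10),(424,10),(409,310),(229,309)],.116)
print(q[:,:2]);C=q.mean(0);print('C',C)
yv=(q[0]+q[1]-q[2]-q[3])[:2];xv=(q[1]+q[2]-q[0]-q[3])[:2]
print('len',np.linalg.norm(yv)/2,np.linalg.norm(xv)/2,'yaw',np.degrees(np.arctan2(-yv[0],yv[1])),np.degrees(np.arctan2(xv[1],xv[0])))
a=np.arctan2(-yv[0],yv[1]);X=np.array([np.cos(a),np.sin(a)]);Y=np.array([-np.sin(a),np.cos(a)])
for p in([(278,60),(357,60),(357,143),(279,143)],[(281,194),(355,194),(353,264),(283,264)]):
    L=cast(c,p,.094).mean(0)[:2]-C[:2];print('lid',L@X,L@Y)
E
```

```text
[[0.4984 0.2188]
 [0.6265 0.2023]
 [0.6049 0.0032]
 [0.471  0.0219]]
C [0.5502 0.1115 0.116 ]
len 0.19954023073975374 0.13217642157558515 yaw -7.065343788606996 -7.640120989879763
lid 0.0001516976352195743 0.04744732209222734
lid -0.00046853365627636033 -0.04403375741553857
```

Request:
step_arm([
  {"jaw": 0,"offset": [10,35,0],"roll": 0},
  {"jaw": 0,"offset": [10,35,0],"roll": 0},
  {"jaw": 0,"offset": [10,35,0],"roll": 0},
  {"jaw": 0,"offset": [10,35,0],"roll": 0},
  {"jaw": 0,"offset": [5,35,0],"roll": 0.03},
  {"jaw": 0,"offset": [5,35,0],"roll": 0.03},
  {"jaw": 0,"offset": [0,20,0],"roll": 0.03},
  {"jaw": 0,"offset": [0,5,0],"roll": 0.03},
  {"jaw": 0,"offset": [0,0,0],"roll": 0},
])

```text
t: 8.35
eef_pos: [0.561, -0.1737, 0.2061]
ee_rot: [[0.968, -0.251, -0.002], [-0.251, -0.968, 0.001], [-0.002, -0.0, -1.0]]
force: [-0.7, -0.1, 0.3]
opening: 0.0854
```

Request:
step_arm([
  {"jaw": 0,"offset": [22,0,0],"roll": 0},
  {"jaw": 0,"offset": [30,0,0],"roll": 0},
  {"jaw": 0,"offset": [26,0,0],"roll": 0},
  {"jaw": 0,"offset": [10,0,0],"roll": 0},
  {"jaw": 0,"offset": [0,0,0],"roll": 0},
  {"jaw": 0,"offset": [0,0,0],"roll": 0},
])

```text
t: 8.85
eef_pos: [0.6471, -0.1927, 0.206]
ee_rot: [[0.969, -0.245, -0.002], [-0.245, -0.969, 0.001], [-0.002, -0.0, -1.0]]
force: [-0.9, 0.3, 0.6]
opening: 0.0854
```

```bash
python3 - <<'E'
from h import *
s=pose();c=info('wrist');I=r.camera('wrist');cv2.imwrite('pics/w5.png',I)
np.savez('pics/w5.npz',P=s['eef_pos'],M=s['ee_rot'],**c)
b=proj(c,[.6326,-.2484,.01])[0];print(b)
E
```

```text
t 8.85 tcp [ 0.6471 -0.1927  0.206 ] xaxis deg -14.2 zax [-0.002  0.001 -1.   ] F [-0.9  0.3  0.6] open 0.0854
[322.77866545 263.6094971 ]
```

View pics/w5.png

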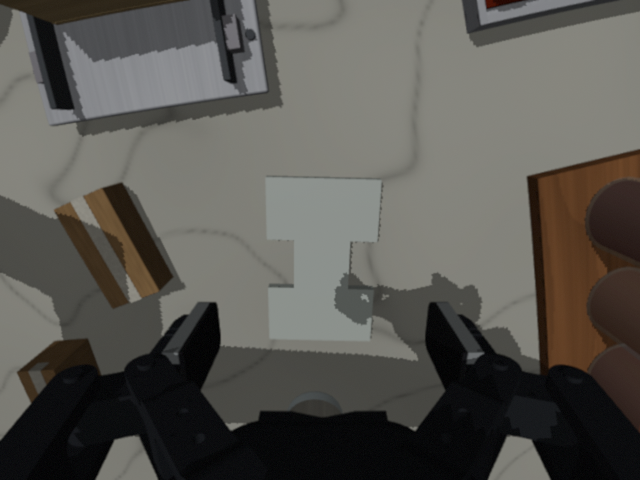

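The board is clear and square to the tool: corners (265,177), (382,180), (371,341), (269,339), waist 295–350 at row 263.

```bash
python3 - <<'E'
from h import *
np.set_printoptions(precision=4,suppress=True)
d=np.load('pics/w5.npz');c={k:d[k] for k in('K','dist','R','t')};P,M=d['P'],d['M']
q=cast(c,[(265,177),(382,180),(371,341),(269,339)],.01);print(q.mean(0));T=(q-P)@M*1000;print(T,T.mean(0))
w=(cast(c,[(295,241),(351,241),(350,287),(294,286)],.01)-P)@M*1000;print(w,w.mean(0))
E
```

```text
[ 0.6311 -0.2499  0.01  ]
[[-54.8162 -29.9162 196.1508]
 [ 56.0317 -27.2651 195.9411]
 [ 53.1355 148.7385 195.8771]
 [-58.8191 146.4687 196.0887]] [ -1.117   59.5065 196.0144]
[[-27.7022  33.5926 196.0747]
 [ 28.0817  33.4906 195.9697]
 [ 28.3382  83.6497 195.9495]
 [-29.8228  82.6294 196.0593]] [ -0.2763  58.3406 196.0133]
```

Request:
step_arm([
  {"jaw": 0.12,"offset": [0,20,10],"roll": 0.021},
  {"jaw": 0.12,"offset": [-0.5,25,25],"roll": 0},
  {"jaw": 0.12,"offset": [0,14,35],"roll": 0},
  {"jaw": 0.12,"offset": [0,0,35],"roll": 0},
  {"jaw": 0.12,"offset": [0,0,35],"roll": 0},
  {"jaw": 0.12,"offset": [0,0,25],"roll": 0},
  {"jaw": 0.12,"offset": [0,0,11],"roll": 0},
  {"jaw": 0.12,"offset": [0,0,0],"roll": 0},
  {"jaw": 0.12,"offset": [0,0,0],"roll": 0},
  {"jaw": 0.12,"offset": [0,0,0],"roll": 0},
], grip_force=60)

```text
t: 9.73
eef_pos: [0.6323, -0.2512, 0.0337]
ee_rot: [[0.964, -0.267, 0.003], [-0.267, -0.964, -0.001], [0.004, 0.0, -1.0]]
force: [0.3, 0.7, 0.5]
opening: 0.075
```

Request:
step_arm([
  {"jaw": 0.12,"offset": [0,-1.5,12],"roll": 0},
  {"jaw": 0.12,"offset": [0,0,12],"roll": 0},
  {"jaw": 0.12,"offset": [0,0,6],"roll": 0},
  {"jaw": 0.12,"offset": [0,0,3],"roll": 0},
  {"jaw": 0.12,"offset": [0,0,0],"roll": 0},
  {"jaw": 0.12,"offset": [0,0,0],"roll": 0},
])

```text
t: 10.23
eef_pos: [0.6313, -0.2496, -0.0024]
ee_rot: [[0.963, -0.268, -0.001], [-0.268, -0.963, 0.0], [-0.001, -0.0, -1.0]]
force: [0.2, 0.1, -0.4]
opening: 0.075
```

Request:
step_arm([
  {"jaw": 1,"offset": [0,0,0],"roll": 0},
  {"jaw": 1,"offset": [0,0,0],"roll": 0},
  {"jaw": 1,"offset": [0,0,0],"roll": 0},
  {"jaw": 1,"offset": [0,0,0],"roll": 0},
  {"jaw": 1,"offset": [0,0,0],"roll": 0},
])

```text
t: 10.65
eef_pos: [0.6321, -0.2499, -0.001]
ee_rot: [[0.963, -0.268, 0.002], [-0.268, -0.963, -0.001], [0.002, 0.0, -1.0]]
force: [-0.0, -0.3, 4.5]
opening: 0.0543
```

Request:
step_arm([
  {"jaw": 1,"offset": [0,0,-10],"roll": 0},
  {"jaw": 1,"offset": [0,0,-25],"roll": 0},
  {"jaw": 1,"offset": [0,0,-35],"roll": -0.025},
  {"jaw": 1,"offset": [0,-10,-40],"roll": -0.04},
  {"jaw": 1,"offset": [-10,-20,-40],"roll": -0.04},
  {"jaw": 1,"offset": [-20,-35,-25],"roll": -0.04},
  {"jaw": 1,"offset": [-20,-40,-10],"roll": 0},
  {"jaw": 1,"offset": [-20,-40,0],"roll": 0},
  {"jaw": 1,"offset": [-20,-40,0],"roll": 0},
  {"jaw": 1,"offset": [-20,-40,0],"roll": 0},
])

```text
t: 11.48
eef_pos: [0.5604, -0.0292, 0.176]
ee_rot: [[0.992, -0.126, 0.0], [-0.126, -0.992, 0.0], [0.0, -0.0, -1.0]]
force: [1.0, 1.0, -0.5]
opening: 0.0539
```

Request:
step_arm([
  {"jaw": 1,"offset": [-6,-36,0],"roll": 0},
  {"jaw": 1,"offset": [-6,-36,0],"roll": 0},
  {"jaw": 1,"offset": [-5,-30,0],"roll": 0},
  {"jaw": 1,"offset": [0,-15,0],"roll": 0},
  {"jaw": 1,"offset": [0,-5,0],"roll": 0},
  {"jaw": 1,"offset": [0,0,0],"roll": 0},
  {"jaw": 1,"offset": [0,0,0],"roll": 0},
  {"jaw": 1,"offset": [0,0,0],"roll": 0},
])

```text
t: 12.15
eef_pos: [0.56, 0.0913, 0.1754]
ee_rot: [[0.992, -0.127, -0.0], [-0.127, -0.992, -0.0], [-0.0, 0.001, -1.0]]
force: [0.2, 0.4, -0.8]
opening: 0.054
```

```bash
python3 - <<'E'
from h import *
s=pose();c=info('wrist');cv2.imwrite('pics/w6.png',r.camera('wrist'));np.savez('pics/w6.npz',P=s['eef_pos'],M=s['ee_rot'],**c)
E
```

```text
t 12.15 tcp [0.56   0.0913 0.1754] xaxis deg -7.29 zax [-0. -0. -1.] F [ 0.2  0.4 -0.8] open 0.054
```

View pics/w6.png

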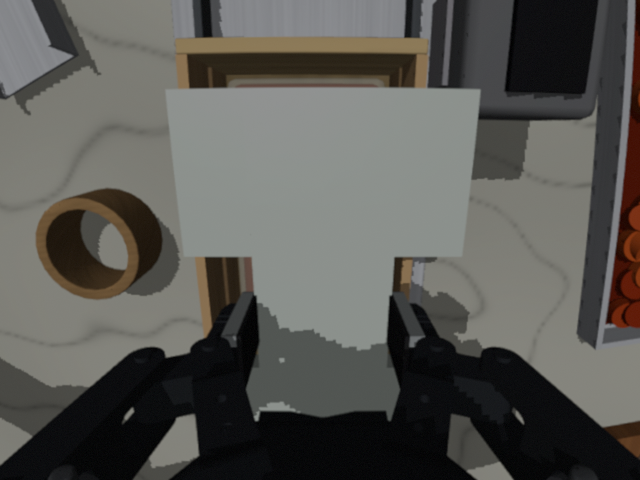

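The board hangs level and square in the grip: far corners (167,89), (479,90), notch shoulders at (184,257) and (464,257). The crate's far rim runs (177,40) to (427,38).

```bash
python3 - <<'E'
from h import *
np.set_printoptions(precision=1,suppress=True)
d=np.load('pics/w6.npz');c={k:d[k] for k in('K','dist','R','t')};P,M=d['P'],d['M']
t=lambda p,z:(cast(c,p,z)-P)@M*1000
b=t([(167,89),(479,90),(464,258),(184,258)],P[2]+.011);print('board',b[:,:2].tolist())
print('far rim',t([(177,40),(427,38)],.116)[:,:2])
I=cv2.imread('pics/w6.png');h=cv2.cvtColor(I,cv2.COLOR_BGR2HSV)
for row in(60,75,270,280,290):
    m=(h[row,:,1]>70)&(h[row,:,0]<30)&(h[row,:,2]>60);xs=np.where(m[165:440])[0]+165
    print(row,xs.min(),xs.max(),t([(xs.min(),row),(xs.max()+1,row)],.116)[:,:2].ravel())
print('C pred',((np.array([.5502,.1115,P[2]])-P)@M*1000))
E
```

```text
board [[-55.15275327853955, -88.27771387127218], [53.9068515481399, -88.12415208815285], [55.52582946693048, -25.601119168248257], [-55.75927689542682, -25.45065727587884]]
far rim [[ -76.4 -119.6]
 [  53.1 -120.2]]
60 176 426 [ -77.8 -109.9   53.8 -109.6]
75 177 425 [ -78.  -102.4   53.8 -102.2]
270 197 411 [-77.8   8.7  54.2   8.4]
280 198 410 [-77.9  15.4  54.1  15.1]
290 199 408 [-78.   22.2  53.4  21.9]
C pred [-12.3 -18.8  -0. ]
```

Request:
step_arm([
  {"jaw": 1,"offset": [-6,-9,0],"roll": 0},
  {"jaw": 1,"offset": [-6,-9,0],"roll": 0},
  {"jaw": 1,"offset": [0,0,0],"roll": 0},
  {"jaw": 1,"offset": [0,0,10],"roll": 0},
  {"jaw": 1,"offset": [0,0,18],"roll": 0},
  {"jaw": 1,"offset": [0,0,12],"roll": 0},
  {"jaw": 1,"offset": [0,0,5],"roll": 0},
  {"jaw": 1,"offset": [0,0,0],"roll": 0},
  {"jaw": 1,"offset": [0,0,0],"roll": 0},
])

```text
t: 12.95
eef_pos: [0.5503, 0.1117, 0.1303]
ee_rot: [[0.992, -0.126, -0.0], [-0.126, -0.992, -0.0], [-0.0, 0.0, -1.0]]
force: [0.3, 0.5, -1.5]
opening: 0.0541
```

Request:
step_arm([
  {"jaw": 1,"offset": [0,0.5,8],"roll": 0},
  {"jaw": 1,"offset": [0,0,10],"roll": 0},
  {"jaw": 1,"offset": [0,0,8],"roll": 0},
  {"jaw": 1,"offset": [0,0,5],"roll": 0},
  {"jaw": 1,"offset": [0,0,3],"roll": 0},
  {"jaw": 1,"offset": [0,0,1],"roll": 0},
  {"jaw": 1,"offset": [0,0,0],"roll": 0},
  {"jaw": 1,"offset": [0,0,0],"roll": 0},
])

```text
t: 13.62
eef_pos: [0.5506, 0.1114, 0.0957]
ee_rot: [[0.992, -0.126, 0.0], [-0.126, -0.992, 0.0], [0.0, -0.0, -1.0]]
force: [-1.0, 0.7, -1.8]
opening: 0.0539
```

Request:
step_arm([
  {"jaw": 1,"offset": [0,0,2],"roll": 0},
  {"jaw": 1,"offset": [0,0,1],"roll": 0},
  {"jaw": 1,"offset": [0,0,0],"roll": 0},
  {"jaw": 1,"offset": [0,0,0],"roll": 0},
])

```text
t: 13.95
eef_pos: [0.5507, 0.1114, 0.093]
ee_rot: [[0.992, -0.126, 0.001], [-0.126, -0.992, 0.0], [0.001, -0.0, -1.0]]
force: [-0.6, 0.1, 1.8]
opening: 0.0539
```

Request:
step_arm([
  {"jaw": 0.2,"offset": [0,0,0],"roll": 0},
  {"jaw": 0.2,"offset": [0,0,0],"roll": 0},
  {"jaw": 0.2,"offset": [0,0,0],"roll": 0},
  {"jaw": 0.2,"offset": [0,0,-5],"roll": 0},
  {"jaw": 0.2,"offset": [0,0,-10],"roll": 0},
  {"jaw": 0.2,"offset": [0,0,-30],"roll": 0},
  {"jaw": 0,"offset": [0,20,-35],"roll": 0},
  {"jaw": 0,"offset": [0,30,-30],"roll": 0},
  {"jaw": 0,"offset": [0,20,0],"roll": 0},
  {"jaw": 0,"offset": [0,0,0],"roll": 0},
])

```text
t: 14.78
eef_pos: [0.5426, 0.0398, 0.2056]
ee_rot: [[0.992, -0.129, 0.005], [-0.129, -0.992, -0.001], [0.005, 0.0, -1.0]]
force: [0.4, -0.4, -0.4]
opening: 0.0858
```

```bash
python3 - <<'E'
from h import *
np.set_printoptions(precision=1,suppress=True)
s=pose();c=info('wrist');I=r.camera('wrist');cv2.imwrite('pics/w7.png',I);np.savez('pics/w7.npz',P=s['eef_pos'],M=s['ee_rot'],**c)
# board blob: pale, low-saturation pixels inside the crate rim outline at z=.116
a=np.radians(-7.2);X=np.array([np.cos(a),np.sin(a)]);Y=np.array([-np.sin(a),np.cos(a)]);C=np.array([.5505,.1112])
cor=[np.r_[C+sx*58*X/1000+sy*92*Y/1000,.104] for sx,sy in((-1,-1),(1,-1),(1,1),(-1,1))]
m=np.zeros(I.shape[:2],np.uint8);cv2.fillConvexPoly(m,proj(c,cor).astype(np.int32),255)
h=cv2.cvtColor(I,cv2.COLOR_BGR2HSV);b=((h[...,1]<45)&(m>0)).astype(np.uint8)
k=cv2.connectedComponentsWithStats(b);i=1+k[2][1:,4].argmax();cn=max(cv2.findContours((k[1]==i).astype(np.uint8),0,2)[0],key=len)
p=cast(c,cn[:,0].astype(float),.104)[:,:2];rc=cv2.minAreaRect((p*1000).astype(np.float32));print(rc,h[(k[1]==i)].mean(0))
d=np.array(rc[0])-C*1000;print('in crate',d@X,d@Y)
E
```

```text
t 14.78 tcp [0.5 0.  0.2] xaxis deg -7.39 zax [ 0. -0. -1.] F [ 0.4 -0.4 -0.4] open 0.0858
((549.3881225585938, 106.94674682617188), (167.5089569091797, 111.79020690917969), 82.84659576416016) [ 67.8   6.3 148.1]
in crate -0.5700359822355502 -4.359070197225985
```

Request:
step_arm([
  {"jaw": 0,"offset": [-9,25,0],"roll": 0},
  {"jaw": 0,"offset": [-12,38,0],"roll": 0},
  {"jaw": 0,"offset": [-13,40,0],"roll": 0},
  {"jaw": 0,"offset": [-13,40,0],"roll": 0},
  {"jaw": 0,"offset": [-13,40,0],"roll": 0},
  {"jaw": 0,"offset": [-12,30,0],"roll": 0},
  {"jaw": 0,"offset": [-2,10,0],"roll": 0},
  {"jaw": 0,"offset": [0,0,0],"roll": -0.12},
  {"jaw": 0,"offset": [0,0,0],"roll": -0.12},
  {"jaw": 0,"offset": [0,0,0],"roll": 0},
])

```text
t: 15.67
eef_pos: [0.4408, -0.168, 0.2016]
ee_rot: [[0.993, 0.117, -0.001], [0.117, -0.993, 0.001], [-0.0, -0.001, -1.0]]
force: [-0.3, 0.2, -1.7]
opening: 0.0855
```

```bash
python3 - <<'E'
from h import *
np.set_printoptions(precision=4,suppress=True)
s=pose();c=info('wrist');I=r.camera('wrist');cv2.imwrite('pics/w8.png',I)
P=np.array(s['eef_pos']);M=np.array(s['ee_rot'])
print('delta tool mm',(np.array([.4399,-.1769,.036])-P)@M*1000, 'px',proj(c,[.4399,-.1769,.036]))
E
```

```text
t 15.67 tcp [ 0.4408 -0.168   0.2016] xaxis deg 6.7 zax [-0.001  0.001 -1.   ] F [-0.3  0.2 -1.7] open 0.0855
delta tool mm [ -1.8503   8.8702 165.6078] px [[321.4201 225.3902]]
```

Request:
step_arm([
  {"jaw": 0,"offset": [-2,9,10],"roll": 0},
  {"jaw": 0,"offset": [0,0,25],"roll": 0},
  {"jaw": 0,"offset": [0,0,35],"roll": 0},
  {"jaw": 0,"offset": [0,0,35],"roll": 0},
  {"jaw": 0,"offset": [0,0,35],"roll": 0},
  {"jaw": 0,"offset": [0,0,25],"roll": 0},
  {"jaw": 0,"offset": [0,0,12],"roll": 0},
  {"jaw": 0,"offset": [0,0,4],"roll": 0},
  {"jaw": 0,"offset": [0,0,0],"roll": 0},
  {"jaw": 0,"offset": [0,0,0],"roll": 0},
], grip_force=30)

```text
t: 16.55
eef_pos: [0.4401, -0.1777, 0.0212]
ee_rot: [[0.994, 0.113, 0.0], [0.113, -0.994, -0.0], [0.0, 0.0, -1.0]]
force: [-0.4, 0.1, 0.1]
opening: 0.0857
```

Request:
step_arm([
  {"jaw": 0,"offset": [0,0,8],"roll": 0},
  {"jaw": 0,"offset": [0,0,5],"roll": 0},
  {"jaw": 0,"offset": [0,0,0],"roll": 0},
  {"jaw": 1,"offset": [0,0,0],"roll": 0},
  {"jaw": 1,"offset": [0,0,0],"roll": 0},
  {"jaw": 1,"offset": [0,0,0],"roll": 0},
  {"jaw": 1,"offset": [0,0,0],"roll": 0},
  {"jaw": 1,"offset": [0,0,0],"roll": 0},
])

```text
t: 17.22
eef_pos: [0.4401, -0.1778, 0.0084]
ee_rot: [[0.994, 0.114, 0.001], [0.114, -0.994, -0.0], [0.001, 0.0, -1.0]]
force: [-1.0, -0.0, 2.6]
opening: 0.0558
```

Request:
step_arm([
  {"jaw": 1,"offset": [0,0,-10],"roll": 0},
  {"jaw": 1,"offset": [0,0,-25],"roll": 0},
  {"jaw": 1,"offset": [0,0,-35],"roll": 0.06},
  {"jaw": 1,"offset": [0,0,-35],"roll": 0.06},
  {"jaw": 1,"offset": [0,0,-35],"roll": 0.06},
  {"jaw": 1,"offset": [6,-20,-20],"roll": 0.06},
  {"jaw": 1,"offset": [10,-35,0],"roll": 0},
  {"jaw": 1,"offset": [10,-38,0],"roll": 0},
  {"jaw": 1,"offset": [10,-38,0],"roll": 0},
  {"jaw": 1,"offset": [10,-38,0],"roll": 0},
])

```text
t: 18.05
eef_pos: [0.5057, -0.0137, 0.169]
ee_rot: [[0.992, -0.126, 0.001], [-0.126, -0.992, -0.0], [0.001, -0.0, -1.0]]
force: [2.1, -0.4, -0.5]
opening: 0.0555
```

Request:
step_arm([
  {"jaw": 1,"offset": [8,-36,0],"roll": 0},
  {"jaw": 1,"offset": [8,-36,0],"roll": 0},
  {"jaw": 1,"offset": [8,-34,0],"roll": 0},
  {"jaw": 1,"offset": [4,-18,0],"roll": 0},
  {"jaw": 1,"offset": [1,-6,10],"roll": 0},
  {"jaw": 1,"offset": [0,0,15],"roll": 0},
  {"jaw": 1,"offset": [0,0,10],"roll": 0},
  {"jaw": 1,"offset": [0,0,5],"roll": 0},
  {"jaw": 1,"offset": [0,0,0],"roll": 0},
  {"jaw": 1,"offset": [0,0,0],"roll": 0},
])

```text
t: 18.88
eef_pos: [0.5502, 0.1093, 0.128]
ee_rot: [[0.992, -0.127, -0.001], [-0.127, -0.992, -0.0], [-0.001, 0.0, -1.0]]
force: [-0.3, -0.6, -0.7]
opening: 0.0555
```

Request:
step_arm([
  {"jaw": 1,"offset": [0,-2,6],"roll": 0},
  {"jaw": 1,"offset": [0,0,5],"roll": 0},
  {"jaw": 1,"offset": [0,0,3],"roll": 0},
  {"jaw": 1,"offset": [0,0,1],"roll": 0},
  {"jaw": 1,"offset": [0,0,0],"roll": 0},
  {"jaw": 1,"offset": [0,0,0],"roll": 0},
])

```text
t: 19.38
eef_pos: [0.5509, 0.112, 0.113]
ee_rot: [[0.992, -0.126, 0.0], [-0.126, -0.992, 0.0], [0.0, -0.0, -1.0]]
force: [-0.1, 0.0, 0.0]
opening: 0.0555
```

Request:
step_arm([
  {"jaw": 1,"offset": [0,0,1],"roll": 0},
  {"jaw": 1,"offset": [0,0,0],"roll": 0},
  {"jaw": 1,"offset": [0,0,0],"roll": 0},
])

```text
t: 19.63
eef_pos: [0.5511, 0.1121, 0.1124]
ee_rot: [[0.992, -0.126, 0.001], [-0.126, -0.992, 0.0], [0.001, -0.0, -1.0]]
force: [-1.2, -0.5, 2.6]
opening: 0.0554
```

Request:
step_arm([
  {"jaw": 0.2,"offset": [0,0,0],"roll": 0},
  {"jaw": 0.2,"offset": [0,0,0],"roll": 0},
  {"jaw": 0.2,"offset": [0,0,0],"roll": 0},
  {"jaw": 0.2,"offset": [0,0,-10],"roll": 0},
  {"jaw": 0.2,"offset": [0,0,-30],"roll": 0},
  {"jaw": 0.2,"offset": [0,20,-35],"roll": 0},
  {"jaw": 0.2,"offset": [0,35,-20],"roll": 0},
  {"jaw": 0.2,"offset": [0,10,0],"roll": 0},
  {"jaw": 0.2,"offset": [0,0,0],"roll": 0},
  {"jaw": 0.2,"offset": [0,0,0],"roll": 0},
])

```text
t: 20.47
eef_pos: [0.5426, 0.0472, 0.2069]
ee_rot: [[0.992, -0.127, 0.0], [-0.127, -0.992, 0.0], [0.0, -0.001, -1.0]]
force: [-0.0, 0.3, -0.9]
opening: 0.0683
```

```bash
python3 - <<'E'
from h import *
s=pose();c=info('wrist');I=r.camera('wrist');cv2.imwrite('pics/w9.png',I);np.savez('pics/w9.npz',P=s['eef_pos'],M=s['ee_rot'],**c)
S=r.camera('scene');cv2.imwrite('pics/s9.png',S)
big=np.zeros((600,800,3),np.uint8);big[:300,:400]=cv2.resize(I,(400,300))
big[:300,400:]=cv2.resize(S[230:470,280:600],(400,300));
big[300:,:400]=cv2.resize(I[0:330,150:590],(400,300));big[300:,400:]=cv2.resize(S[360:480,300:460],(400,300),interpolation=cv2.INTER_CUBIC)
cv2.imwrite('pics/m9.png',big)
E
```

```text
t 20.47 tcp [0.5426 0.0472 0.2069] xaxis deg -7.31 zax [ 0.  0. -1.] F [-0.   0.3 -0.9] open 0.0683
```

View pics/m9.png

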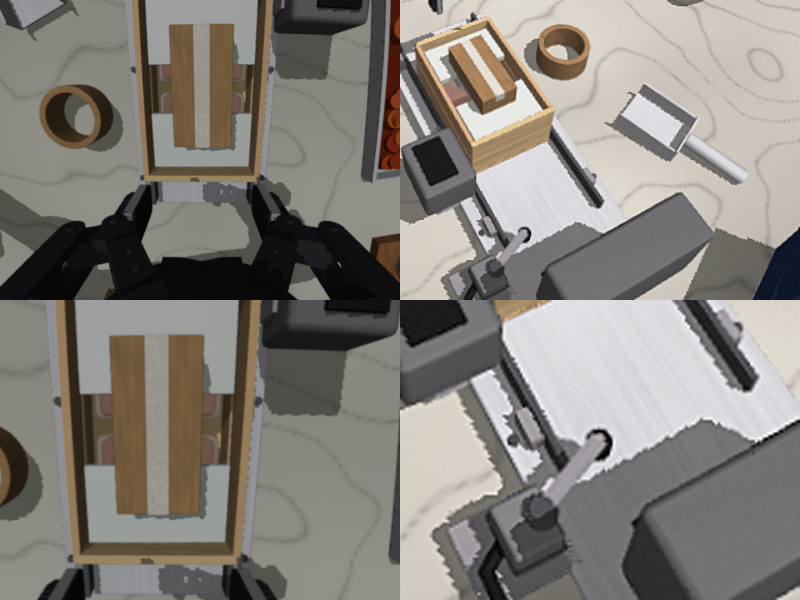

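The view shows the board flat on both tubs with even margins, the snack flat on its middle, the bystanders in place, and the roller at scene px (380,418) with the pivot at (356,445). Next a close look at the switch.

Request:
step_arm([
  {"jaw": 0.2,"offset": [2,-20,-15],"roll": -0.02},
  {"jaw": 0.2,"offset": [4,-35,-15],"roll": 0},
  {"jaw": 0.2,"offset": [5,-38,-3],"roll": 0},
  {"jaw": 0.2,"offset": [5,-38,0],"roll": 0},
  {"jaw": 0.2,"offset": [5,-35,0],"roll": 0},
  {"jaw": 0.2,"offset": [2,-20,0],"roll": 0},
  {"jaw": 0.2,"offset": [0,0,0],"roll": 0},
  {"jaw": 0.2,"offset": [0,0,0],"roll": 0},
])

```text
t: 21.23
eef_pos: [0.5849, 0.2319, 0.238]
ee_rot: [[0.995, -0.102, -0.003], [-0.102, -0.995, -0.001], [-0.003, 0.002, -1.0]]
force: [0.2, -0.1, 0.5]
opening: 0.0681
```

```bash
python3 - <<'E'
from h import *
np.set_printoptions(precision=4,suppress=True)
s=pose();c=info('wrist');I=r.camera('wrist');cv2.imwrite('pics/w10.png',I);np.savez('pics/w10.npz',P=s['eef_pos'],M=s['ee_rot'],**c)
B=np.array([.5573,.1963]);a=np.radians(-6.15);X=np.array([np.cos(a),np.sin(a)]);Y=np.array([-np.sin(a),np.cos(a)])
print('pred roller',proj(c,[*(B+.0517*X+.1396*Y),.075]),'pivot',proj(c,[*(B+.107*X+.163*Y),.075]),'crate lead', proj(c,[[*(B+.05*X+.017*Y),.116],[*(B-.05*X+.017*Y),.116]]))
h=cv2.cvtColor(I,cv2.COLOR_BGR2HSV)
# dark compact blobs near the predicted roller
q=proj(c,[*(B+.0517*X+.1396*Y),.075])[0].astype(int);x0,y0=max(q[0]-70,0),max(q[1]-60,0)
w=I[y0:q[1]+60,x0:q[0]+130].max(2);print(x0,y0,w.shape)
n,l,st,ce=cv2.connectedComponentsWithStats((w<45).astype(np.uint8))
for i in range(1,n):
    if st[i,4]>40:print(st[i],ce[i]+[x0,y0])
E
```

```text
t 21.23 tcp [0.5849 0.2319 0.238 ] xaxis deg -5.88 zax [-0.003 -0.001 -1.   ] F [ 0.2 -0.1  0.5] open 0.0681
pred roller [[359.5106  93.7513]] pivot [[430.0494  63.8982]] crate lead [[357.005  254.8735]
 [230.497  253.994 ]]
289 33 (120, 200)
[182   0  17  42 434] [479.5691  52.3802]
[129  13  34  21 324] [430.4105  56.1204]
[141  43  18   7  55] [438.7455  78.8909]
[127  49  45  17 264] [431.5038  92.8977]
[ 69  52  18  23 182] [364.2527  97.7692]
[ 92  62  12  58 220] [385.45   116.4864]
```

```bash
python3 - <<'E'
from h import *
np.set_printoptions(precision=4,suppress=True)
d=np.load('pics/w10.npz');c={k:d[k] for k in('K','dist','R','t')}
B=np.array([.5573,.1963]);a=np.radians(-6.15);X=np.array([np.cos(a),np.sin(a)]);Y=np.array([-np.sin(a),np.cos(a)])
for z in(.068,.078):
    p=cast(c,[(364.3,97.8),(358,97),(376,97),(366,85),(366,108)],z)[:,:2]-B;print(z,np.c_[p@X,p@Y]*1000)
I=cv2.imread('pics/w10.png');h=cv2.cvtColor(I,cv2.COLOR_BGR2HSV)
# crate leading rim: columns, first wood row from above
for x in(250,280,310,330,350):
    m=(h[150:330,x,1]>70)&(h[150:330,x,0]<30)&(h[150:330,x,2]>60);y=150+np.where(m)[0][0]
    q=cast(c,(x,y),.116)[0,:2]-B;print(x,y,q@X*1000,q@Y*1000)
V=cv2.resize(I[0:300,200:500],(600,600),interpolation=cv2.INTER_CUBIC);cv2.imwrite('pics/w10c.png',V)
E
```

```text
0.068 [[ 56.4155 137.0831]
 [ 51.1976 137.6511]
 [ 66.0525 137.8304]
 [ 57.4603 147.0561]
 [ 58.1131 129.0591]]
0.078 [[ 55.3394 136.3218]
 [ 50.2882 136.8716]
 [ 64.6684 137.0452]
 [ 56.3508 145.9761]
 [ 56.9827 128.5542]]
250 226 -33.21445575918811 40.05361883970063
280 227 -10.05974085958883 39.39435290398582
310 228 13.040394311910267 38.743896637756336
330 228 28.433729833957138 38.84730587363279
350 229 43.85332430761757 38.15417779557326
```

View pics/w10c.png

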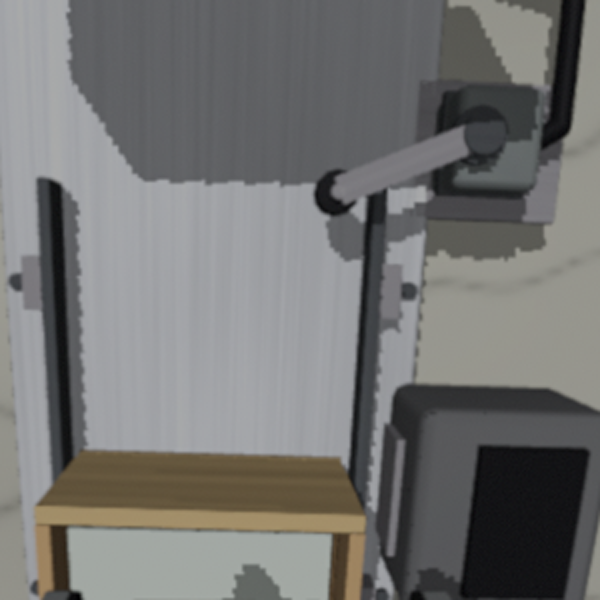

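The switch is clear. In image pixels the roller circle is centred at (368,97), the pivot at (442.5,66), and the crate's leading rim runs (218.5,253.5) to (382.5,257.5).

```bash
python3 - <<'E'
from h import *
np.set_printoptions(precision=1,suppress=True)
d=np.load('pics/w10.npz');c={k:d[k] for k in('K','dist','R','t')}
B=np.array([.5573,.1963]);a=np.radians(-6.15);X=np.array([np.cos(a),np.sin(a)]);Y=np.array([-np.sin(a),np.cos(a)])
f=lambda p,z:(lambda q:np.c_[q@X,q@Y]*1000)(cast(c,p,z)[:,:2]-B)
print('roller',f((368,97),.075),'pivot .075/.085',f([(442.5,66)],.075),f([(442.5,66)],.085))
print('rim',f([(218.5,253.5),(382.5,257.5)],.116))
print('guide inner R top', f([(200+361/2,480/2),(200+378/2,200/2)],.054),'L',f([(200+75/2,450/2),(200+62/2,190/2)],.054))
P,M=d['P'],d['M'];print(P)
E
```

```text
roller [[ 58.6 137.2]] pivot .075/.085 [[117.1 161.7]] [[114.  160.1]]
rim [[-59.6  17.3]
 [ 70.3  14.9]]
guide inner R top [[ 78.5   9.8]
 [ 79.4 136.6]] L [[-58.2  23.8]
 [-57.  140.1]]
[0.6 0.2 0.2]
```

All the measurements now agree if the bed's yaw is about −7.2°, same as the crate's. The leading end is at 16 mm, touches the roller at about 130.6, clicks at 151, and reaches overtravel at 164.7. The target is about 155.5, so about 139.5 mm of travel. I'll go behind the crate.

Request:
step_arm([
  {"jaw": 0.55,"offset": [-2,25,0],"roll": 0.022},
  {"jaw": 0.55,"offset": [-3,38,0],"roll": 0},
  {"jaw": 0.55,"offset": [-3,38,0],"roll": 0},
  {"jaw": 0.55,"offset": [-3,38,0],"roll": 0},
  {"jaw": 0.55,"offset": [-3,38,0],"roll": 0},
  {"jaw": 0.55,"offset": [-2,38,0],"roll": 0},
  {"jaw": 0.55,"offset": [-2,34,0],"roll": 0},
  {"jaw": 0.55,"offset": [0,15,0],"roll": 0},
  {"jaw": 0.55,"offset": [0,3,0],"roll": 0},
  {"jaw": 0.55,"offset": [0,0,0],"roll": 0},
])

```text
t: 22.12
eef_pos: [0.5334, -0.0343, 0.2401]
ee_rot: [[0.991, -0.131, 0.0], [-0.131, -0.991, 0.0], [0.0, -0.0, -1.0]]
force: [-0.3, -0.3, -0.1]
opening: 0.0384
```

Request:
step_arm([
  {"jaw": 0.55,"offset": [0,0,15],"roll": 0},
  {"jaw": 0.55,"offset": [0,0,25],"roll": 0},
  {"jaw": 0.55,"offset": [0,0,30],"roll": 0},
  {"jaw": 0.55,"offset": [0,0,30],"roll": 0},
  {"jaw": 0.55,"offset": [0,0,30],"roll": 0},
  {"jaw": 0.55,"offset": [0,0,20],"roll": 0},
  {"jaw": 0.55,"offset": [0,0,10],"roll": 0},
  {"jaw": 0.55,"offset": [0,0,0],"roll": 0},
  {"jaw": 0.55,"offset": [0,0,0],"roll": 0},
  {"jaw": 0.55,"offset": [0,0,0],"roll": 0},
])

```text
t: 22.95
eef_pos: [0.5353, -0.0323, 0.0815]
ee_rot: [[0.992, -0.127, 0.002], [-0.127, -0.992, -0.0], [0.002, -0.0, -1.0]]
force: [-0.4, 0.2, 0.4]
opening: 0.0385
```

Request:
step_arm([
  {"jaw": 0.55,"offset": [0,-8,8],"roll": 0},
  {"jaw": 0.55,"offset": [0,-8,0],"roll": 0},
  {"jaw": 0.55,"offset": [0,-5,0],"roll": 0},
  {"jaw": 0.55,"offset": [0,-3,0],"roll": 0},
  {"jaw": 0.55,"offset": [0,0,0],"roll": 0},
  {"jaw": 0.55,"offset": [0,0,0],"roll": 0},
  {"jaw": 0.55,"offset": [0,0,0],"roll": 0},
])

```text
t: 23.53
eef_pos: [0.5373, -0.0088, 0.0721]
ee_rot: [[0.992, -0.128, 0.0], [-0.128, -0.992, -0.0], [0.0, 0.0, -1.0]]
force: [0.6, 0.3, -0.5]
opening: 0.0384
```

Request:
step_arm([
  {"jaw": 0.55,"offset": [0,-2,0],"roll": 0},
  {"jaw": 0.55,"offset": [0,-2,0],"roll": 0},
  {"jaw": 0.55,"offset": [0,0,0],"roll": 0},
])

```text
t: 23.78
eef_pos: [0.5378, -0.0047, 0.0719]
ee_rot: [[0.992, -0.128, 0.0], [-0.128, -0.992, 0.0], [0.0, -0.0, -1.0]]
force: [-0.0, -0.2, -0.7]
opening: 0.0382
```

Request:
step_arm([
  {"jaw": 0.55,"offset": [0,-1.5,0],"roll": 0},
  {"jaw": 0.55,"offset": [0,0,0],"roll": 0},
])

```text
t: 23.95
eef_pos: [0.538, -0.0033, 0.0719]
ee_rot: [[0.992, -0.128, 0.0], [-0.128, -0.992, 0.0], [-0.0, -0.0, -1.0]]
force: [0.2, 0.8, 0.1]
opening: 0.0379
```

Request:
step_arm([
  {"jaw": 0.55,"offset": [0,-1.5,0],"roll": 0},
  {"jaw": 0.55,"offset": [0,0,0],"roll": 0},
])

```text
t: 24.12
eef_pos: [0.5381, -0.0021, 0.0719]
ee_rot: [[0.992, -0.128, -0.0], [-0.128, -0.992, -0.001], [0.0, 0.001, -1.0]]
force: [0.8, -2.4, 0.7]
opening: 0.0387
```

Request:
step_arm([
  {"jaw": 0.55,"offset": [0,-1.5,0],"roll": 0},
  {"jaw": 0.55,"offset": [0,0,0],"roll": 0},
])

```text
t: 24.28
eef_pos: [0.5383, -0.0011, 0.0719]
ee_rot: [[0.992, -0.128, -0.0], [-0.128, -0.992, -0.002], [0.0, 0.002, -1.0]]
force: [-0.2, -5.0, 0.1]
opening: 0.0385
```

Contact at TCP y≈−0.0025 (predicted −0.0015). The final TCP is therefore about (0.5555, 0.136). Pushing smoothly to just before the roller.

Request:
step_arm([
  {"jaw": 0.55,"offset": [0,-5,0],"roll": 0},
  {"jaw": 0.55,"offset": [0,-9,0],"roll": 0},
  {"jaw": 0.55,"offset": [0,-12,0],"roll": 0},
  {"jaw": 0.55,"offset": [0,-14,0],"roll": 0},
  {"jaw": 0.55,"offset": [0,-14,0],"roll": 0},
  {"jaw": 0.55,"offset": [0,-14,0],"roll": 0},
  {"jaw": 0.55,"offset": [0,-12,0],"roll": 0},
  {"jaw": 0.55,"offset": [0,-9,0],"roll": 0},
  {"jaw": 0.55,"offset": [0,-6,0],"roll": 0},
  {"jaw": 0.55,"offset": [0,-3,0],"roll": 0},
])

```text
t: 25.12
eef_pos: [0.5508, 0.097, 0.0719]
ee_rot: [[0.992, -0.127, -0.0], [-0.127, -0.992, -0.001], [-0.0, 0.001, -1.0]]
force: [-0.8, -4.6, 1.7]
opening: 0.0382
```

Request:
step_arm([
  {"jaw": 0.55,"offset": [0,-1,0],"roll": 0},
  {"jaw": 0.55,"offset": [0,0,0],"roll": 0},
  {"jaw": 0.55,"offset": [0,0,0],"roll": 0},
])

```text
t: 25.37
eef_pos: [0.5509, 0.0977, 0.0719]
ee_rot: [[0.992, -0.128, -0.0], [-0.128, -0.992, 0.0], [-0.0, -0.0, -1.0]]
force: [-0.9, -2.8, 0.0]
opening: 0.0383
```

Request:
step_arm([
  {"jaw": 0.55,"offset": [0,-3,0],"roll": 0},
  {"jaw": 0.55,"offset": [0,-4,0],"roll": 0},
  {"jaw": 0.55,"offset": [0,-4,0],"roll": 0},
  {"jaw": 0.55,"offset": [0,-4,0],"roll": 0},
  {"jaw": 0.55,"offset": [0,-4,0],"roll": 0},
  {"jaw": 0.55,"offset": [0,-4,0],"roll": 0},
  {"jaw": 0.55,"offset": [0,-4,0],"roll": 0},
  {"jaw": 0.55,"offset": [0,-3,0],"roll": 0},
  {"jaw": 0.55,"offset": [0,-2,0],"roll": 0},
  {"jaw": 0.55,"offset": [0,-1,0],"roll": 0},
])

```text
t: 26.2
eef_pos: [0.5548, 0.1295, 0.0718]
ee_rot: [[0.992, -0.128, -0.001], [-0.128, -0.992, -0.002], [-0.001, 0.002, -1.0]]
force: [-1.5, -7.6, 1.1]
opening: 0.0386
```

Request:
step_arm([
  {"jaw": 0.55,"offset": [0,-1,0],"roll": 0},
  {"jaw": 0.55,"offset": [0,-0.5,0],"roll": 0},
  {"jaw": 0.55,"offset": [0,0,0],"roll": 0},
  {"jaw": 0.55,"offset": [0,0,0],"roll": 0},
])

```text
t: 26.53
eef_pos: [0.5549, 0.1309, 0.0718]
ee_rot: [[0.992, -0.128, -0.001], [-0.128, -0.992, -0.002], [-0.001, 0.002, -1.0]]
force: [-2.1, -7.1, 2.3]
opening: 0.0383
```

```bash
cat > sw.py <<'E'
from h import *
np.set_printoptions(precision=1,suppress=True)
B=np.array([.5573,.1963]);B=np.array([.5289,-.0672])+.265*np.array([.1253,.9921]);a=np.radians(-7.2);X=np.array([np.cos(a),np.sin(a)]);Y=np.array([-np.sin(a),np.cos(a)])
def roller(th):return np.r_[B+.001*((107-60*np.cos(.4-th))*X+(163-60*np.sin(.4-th))*Y),.068]
def blob(I,p):
    x0,y0=int(p[0])-22,int(p[1])-22;w=I[y0:y0+44,x0:x0+44].max(2)
    n,l,st,ce=cv2.connectedComponentsWithStats((w<45).astype(np.uint8))
    return [(st[i,4],st[i,2:4].tolist(),(ce[i]+[x0,y0]).round(1).tolist()) for i in range(1,n) if st[i,4]>8]
E
python3 - <<'E'
from sw import *
c=info('scene');print('B',B*1000)
I0=cv2.imread('pics/s9.png');I=r.camera('scene');cv2.imwrite('pics/s11.png',I)
for th in(0,.35,.4,.5,.58):print(th,proj(c,roller(th)))
print(blob(I0,proj(c,roller(0))[0]));print(blob(I,proj(c,roller(.35))[0]))
E
```

```text
B [562.1 195.7]
0 [[379.1 415.7]]
0.35 [[387.9 425.2]]
0.4 [[388.9 426.8]]
0.5 [[390.7 430.2]]
0.58 [[391.8 432.9]]
[(np.int32(29), [8, 12], [381.5, 417.2]), (np.int32(40), [9, 14], [361.7, 421.4])]
[(np.int32(42), [8, 13], [389.5, 428.4]), (np.int32(12), [5, 5], [366.5, 430.3])]
```

Scene check: the roller moved (8.0,11.2) px, meaning an arm angle of about 0.3–0.4. Dead reckoning gives about 0.345, right at the click, so 4.5 mm more.

Request:
step_arm([
  {"jaw": 0.55,"offset": [0,-1,0],"roll": 0},
  {"jaw": 0.55,"offset": [0,-1.5,0],"roll": 0},
  {"jaw": 0.55,"offset": [0,-1,0],"roll": 0},
  {"jaw": 0.55,"offset": [0,-1,0],"roll": 0},
  {"jaw": 0.55,"offset": [0,0,0],"roll": 0},
  {"jaw": 0.55,"offset": [0,0,0],"roll": 0},
  {"jaw": 0.55,"offset": [0,0,0],"roll": 0},
  {"jaw": 0.55,"offset": [0,0,0],"roll": 0},
])

```text
t: 27.25
eef_pos: [0.5555, 0.1353, 0.0718]
ee_rot: [[0.992, -0.128, -0.001], [-0.128, -0.992, -0.002], [-0.001, 0.002, -1.0]]
force: [-1.7, -6.4, 1.1]
opening: 0.0383
```

Request:
step_arm([
  {"jaw": 0.55,"offset": [0,5,0],"roll": 0},
  {"jaw": 0.55,"offset": [0,15,0],"roll": 0},
  {"jaw": 0.55,"offset": [0,15,0],"roll": 0},
  {"jaw": 0.55,"offset": [0,0,-20],"roll": 0},
  {"jaw": 0.55,"offset": [0,0,-35],"roll": 0},
  {"jaw": 0.55,"offset": [0,0,-40],"roll": 0},
  {"jaw": 0.55,"offset": [0,0,-40],"roll": 0},
  {"jaw": 0.55,"offset": [0,0,-30],"roll": 0},
  {"jaw": 0.55,"offset": [0,0,0],"roll": 0},
])

```text
t: 28.0
eef_pos: [0.5538, 0.1016, 0.2444]
ee_rot: [[0.992, -0.128, 0.011], [-0.128, -0.992, 0.003], [0.01, -0.004, -1.0]]
force: [-0.2, -0.3, 0.4]
opening: 0.0382
```

Request:
step_arm([
  {"jaw": 0.2,"offset": [2,-20,0],"roll": 0},
  {"jaw": 0.2,"offset": [3,-35,0],"roll": 0},
  {"jaw": 0.2,"offset": [3,-35,0],"roll": 0},
  {"jaw": 0.2,"offset": [3,-30,0],"roll": 0},
  {"jaw": 0.2,"offset": [1,-15,0],"roll": 0},
  {"jaw": 0.2,"offset": [0,0,0],"roll": 0},
  {"jaw": 0.2,"offset": [0,0,0],"roll": 0},
  {"jaw": 0.2,"offset": [0,0,0],"roll": 0},
])

```text
t: 28.67
eef_pos: [0.5804, 0.233, 0.2368]
ee_rot: [[0.992, -0.128, -0.0], [-0.128, -0.992, -0.0], [-0.0, 0.0, -1.0]]
force: [-0.3, 0.7, 0.5]
opening: 0.0682
```

```bash
python3 - <<'E'
from sw import *
s=pose();c=info('wrist');I=r.camera('wrist');cv2.imwrite('pics/w12.png',I)
S=r.camera('scene');cv2.imwrite('pics/s12.png',S);cs=info('scene')
for th in(.3,.35,.4,.45,.5,.58):
    p=proj(c,roller(th)+[0,0,.007])[0];print(th,p)
print(blob(I,proj(c,roller(.42))[0]));print('scene',blob(S,proj(cs,roller(.4))[0]))
d=np.load('pics/w10.npz');c0={k:d[k] for k in('K','dist','R','t')};print('rest ref pred',proj(c0,roller(0)+[0,0,.007]),blob(cv2.imread('pics/w10.png'),(366,97)))
h=cv2.cvtColor(I,cv2.COLOR_BGR2HSV);lo,hi=40,300
# leading rim: bright wood edge below the darker front face
for x in(240,270,300,320):
    v=h[lo:hi,x,2].astype(int);m=(h[lo:hi,x,1]>70)&(h[lo:hi,x,0]<30);ys=np.where(m)[0]
    if len(ys):
        g=np.diff(v);k=ys[0]+np.argmax(g[ys[0]+4:ys[0]+50])+5;q=cast(c,(x,lo+k),.116)[0,:2]-B;print(x,lo+ys[0],lo+k,q@X*1000,q@Y*1000)
E
```

```text
t 28.67 tcp [0.6 0.2 0.2] xaxis deg -7.36 zax [-0. -0. -1.] F [-0.3  0.7  0.5] open 0.0682
0.3 [365.9  71.8]
0.35 [365.7  67.7]
0.4 [365.7  63.7]
0.45 [365.9  59.6]
0.5 [366.3  55.5]
0.58 [367.3  49. ]
[(np.int32(106), [17, 14], [360.3, 57.7])]
scene [(np.int32(41), [9, 12], [391.3, 430.9])]
rest ref pred [[368.7  95.2]] [(np.int32(182), [18, 23], [364.3, 97.8]), (np.int32(76), [5, 22], [385.1, 107.6])]
240 69 90 -44.18566847292292 139.77195240543173
270 67 90 -23.321113461308908 139.54124799471032
300 67 89 -2.5353051866132055 140.0556453410844
320 67 88 11.283772442203318 140.66512632107776
```

```bash
python3 - <<'E'
from sw import *
c=info('wrist');I=cv2.imread('pics/w12.png');I0=cv2.imread('pics/w10.png')
def bb(I,x0,x1,y0,y1):
    w=I[y0:y1,x0:x1].max(2);n,l,st,ce=cv2.connectedComponentsWithStats((w<45).astype(np.uint8))
    return [(st[i,0]+x0,st[i,1]+y0,st[i,2],st[i,3],st[i,4]) for i in range(1,n) if st[i,4]>25]
print('rest',bb(I0,345,385,75,120));print('now',bb(I,345,390,30,100))
print('V col300',I[55:110,300].max(1).tolist()); print('col362',I[40:100,362].max(1).tolist())
h=cv2.cvtColor(I,cv2.COLOR_BGR2HSV)
print('S col300',h[55:110,300,1].tolist())
for y in (70,75,80,85,90,95,100):print(y,(cast(c,(300,y),.116)[0,:2]-B)@Y*1000,(cast(c,(300,y),.03)[0,:2]-B)@Y*1000)
E
```

```text
rest [(np.int32(358), np.int32(85), np.int32(18), np.int32(23), np.int32(182)), (np.int32(382), np.int32(101), np.int32(3), np.int32(19), np.int32(29))]
now [(np.int32(354), np.int32(51), np.int32(17), np.int32(14), np.int32(106))]
V col300 [101, 100, 100, 101, 100, 101, 100, 100, 100, 99, 95, 119, 154, 163, 164, 163, 164, 163, 163, 164, 164, 162, 147, 109, 69, 52, 53, 53, 55, 56, 54, 51, 55, 95, 146, 167, 170, 170, 170, 170, 169, 169, 170, 169, 169, 169, 169, 170, 170, 169, 170, 169, 169, 170, 169]
col362 [100, 100, 100, 99, 99, 99, 100, 100, 100, 99, 92, 68, 33, 17, 18, 14, 17, 21, 41, 60, 73, 79, 70, 51, 37, 94, 154, 165, 163, 163, 163, 164, 164, 163, 162, 161, 154, 127, 86, 56, 53, 53, 55, 55, 56, 53, 52, 98, 158, 171, 170, 170, 170, 169, 169, 169, 169, 169, 169, 169]
S col300 [10, 10, 10, 13, 10, 10, 10, 10, 8, 10, 0, 58, 86, 89, 89, 89, 89, 89, 88, 89, 90, 90, 92, 101, 107, 108, 111, 111, 102, 109, 109, 110, 88, 21, 3, 3, 2, 3, 5, 3, 3, 3, 3, 3, 3, 3, 3, 5, 3, 3, 5, 3, 3, 5, 5]
70 152.2075727873977 164.71775390218795
75 148.9904474708464 160.45350721341663
80 145.75621164818546 156.1665808302469
85 142.5044265184426 151.85639312920765
90 139.23464967527158 147.52235770796406
95 135.9464347460304 143.16388290692157
100 132.63933103228527 138.78037133271954
```

Checks agree: the leading rim is at 154.8 mm (angle ≈ 0.41–0.42), the roller in the wrist view gives ≈ 0.43 and the scene view ≈ 0.45. All are well inside 0.35–0.58. The arm is clear, so I'm handing in.

```bash
python3 -c "
from bench import r
print(r.job_done())"
```

```text
the job is handed in; nothing more can be done
None
```

The crate is packed, slid up to the switch and handed in at about 29 s of the 72 s allowed. No verdict was reported.

- **Tub:** it stands in the empty end. My first try at gripping it closed above the lid and pressed on it with about 17 N. I lifted, looked and re-gripped, and the tub had not moved. In the crate, the wrist view put the lids at +47 and −44 mm along it, both within 1 mm of the middle line.
- **Board and snack carton:** both were set down until I felt light contact, then released. The view from above showed the board flat on both tubs with even margins and the snack carton flat on its middle. The mask check on the board gave a length of 167 mm instead of 176. I put that down to the far end being cut off or in shadow.
- **Switch:** the crate was pushed to about 139 mm of travel.

| Check | Switch arm angle (rad) |
|---|---|
| Leading rim at about 155 mm | 0.41–0.42 |
| Roller in the wrist view | about 0.43 |
| Roller in the scene view | about 0.45 |
| Allowed range | 0.35–0.58 |

- **Disagreement found on the way:** my first bed direction (−6.15°) did not fit the guides and the pivot. −7.2° fits them and the crate, so I used that.
- **Not re-checked:** I did not look again at the board and snack carton after the slide, which was slow. The bystanders looked undisturbed in the last views of them, taken before the slide, and the arm was standing clear of everything at the end.

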